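Wind up the pipe jack to line up two pipes

TASK

Fit the loose crank handle fully down onto the square shaft on top of the screw jack, feeling gently for where it drops on and never forcing it, then wind the jack up by the crank until the pipe clamped on it is in line, at the same height, with the pipe on the fixed stand beside it, ready for tack welding. Leave the crank sitting on the shaft, let go, and do not disturb the other tools or the bottle.

Things in the scene. Friction and masses are not known exactly. Their poses are not given: they have to be found in the camera images.
- crank_boss (a point): Centre of the loose crank's square steel boss, 32 x 32 mm and 50 mm high, 25 mm above its underside. Axes: x along the crank arm from boss to knob, z up along the boss. The boss's two side faces square to y are clear for a grasp.
- crank_mouth (a point): On the crank, centre of the boss's underside, where its square socket opens: 16 mm square, sides parallel to the crank's x and y, 32 mm deep, closed above.
- knob_mid (a point): Middle of the crank's black upright round knob: 23 mm in diameter, 70 mm tall (13 to 83 mm above the crank's underside); this point is 48 mm above the underside and 75 mm from the boss's axis along x. The knob spins freely on its own axis, so it can be held while the crank goes round.
- shaft_seat (a point): Axis of the jack's upright drive shaft at the collar on which the fitted crank's underside rests, 158 mm above the bench; axes as the jack's. Above it: a 14 mm square, 22 mm high, then a square taper 9 mm high, from 14 mm down to 9 mm wide at the top. How far the square is turned is NOT given and varies; any of its four quarter turns fits, within about 7 degrees; pressed on askew it wedges.
- moving_end (a point): On the axis of the dark steel pipe (43 mm thick) clamped in the jack's cradle, at the end that faces the fixed pipe. The pipe lies along the jack's y, 75 mm from the shaft on its x side, below the crank's path. It starts 13 to 29 mm too low; the jack could go 5 mm or more too high.
- fixed_end (a point): On the axis of the fixed stand's pipe (same pipe, same direction), at the end that faces the jack's pipe, with a 6 mm gap between the ends. The height varies.
- crank: The crank (about 0.34 kg), standing on the bench socket down, as it is to be fitted; origin at the centre of the boss's underside, axes as at the boss. A flat steel arm, 22 mm wide and 10 mm thick, underside flush with the boss's, runs along x to 89 mm from the boss's axis and carries the knob.
- jack: The screw jack, fixed: base 150 x 130 mm, grey 56 mm square column, 64 mm cap with its top at 150 mm; origin on the bench under the shaft, x towards its rising cradle, z up. The shaft is stiff (0.18 N m) and stays where it is left; turning it clockwise seen from above raises the cradle's pipe 10 mm a turn.
- hammer: Bystander: hammer of 260 mm, lying on the bench. Leave it.
- bottle: Bystander: brown glass bottle, 62 mm in diameter and 190 mm tall, standing; origin at its foot. Leave it.
- screwdriver: Bystander: screwdriver lying on the bench. Leave it.
Not all that is in view belongs to the job. There is more than one size of the crank; the job needs the smallest. Leave any pink look-alike of the part that bears fixed_end alone.

How it is judged:
By the outcome, as a careful person would: the job done as asked, in the order asked, and still so for the second after the job is handed in, with the robot touching nothing.
It also fails if it takes over 72 s, if anything falls off the work surface, if the arm or the gripper's body presses on something with over 40 N, if the wrist force passes 120 N, or if a joint passes its speed limit or range.

ROBOT

A 6-joint arm with a two-finger parallel gripper is mounted at the origin on the work surface. World frame = base frame: x ahead of the robot, y to its left, z up, the work surface at z = 0. Lengths are in m, angles in degrees, forces in N, time in s.
With the tool pointing down it reaches from about 0.375 to 0.9 m from the base axis. Payload 3.1 kg.
Tool frame: the origin (TCP) lies where the fingers leave the gripper's body, on its centre line; the fingertips stand bot.tips_ahead ahead of it and the grasp point (between the pads) lies 51 mm ahead of it (bot.tips_ahead is the distance from the TCP to the fingertips, in m); z points along the fingers, x is the direction in which the jaws open and shut, and the axes are right-handed (so a half turn about z gives the same grasp; the last joint's range is limited). The gripper opens to 87 mm and grips with 3 to 60 N. Pads are 19 mm wide; open, the fingers measure 117 mm over their backs; the gripper's body (75 mm by 190 mm) begins 51 mm behind the grasp point.
Start: joints at [53.428, 30.224, 82.088, -0, 67.689, -10.227], TCP at [0.277, 0.56, 0.292] pointing down, gripper open.
Joint ranges: [-176.69, 176.69], [-43.24, 126.21], [12.49, 139.97], [-82, 262], [0, 151.66], [-163.58, 163.58]. Speed limits (degrees/s): [159.86, 159.86, 180, 180, 180, 180].

INTERFACE

Orientations are given as a 3x3 rotation matrix whose columns are the frame's x, y, z axes.
In Python, from rig import bot, vision, nets gives the robot as it stands.
- The arm moves only by the tool play_rows, never from a script. Its argument "series" is a list of rows, each an object of numbers: "tx", "ty", "tz": the shift along the world's x, y, z as a fraction of full scale; "turn": the turn about the world's z as a fraction of full scale. A call has 1 to 10 rows; each row shifts and turns the commanded pose from where the row before left it; what a row does not reach is not made up. Full scale, the value 1, is 0.8 m for a shift and 60 degrees for a turn. A row lasts 1/10 s, in which the tool goes at most 50 mm and 8.59 degrees, less where a joint would pass 70% of its speed; a pose out of reach is approached as far as the arm can. A call with a number of a shift or a turn outside -1 to 1 is refused whole. A call with a gripper value outside its range is refused whole. "gripper" is the opening, from 0 (shut) to 1 (fully open), set as the call begins (left out, the last holds). The fingers move at their own pace and stop on an object; the grip force is fixed at half the most. Time passes only in rows, so rows that do not move let the fingers close. It gives the time, the measured TCP pose, the force and the opening at its end, in the units of the state.
- bot.read_state(): the state, without advancing time (a new reading comes with each control period).
- vision.capture(name): name is "scene" or "top" or "wrist"; returns a dict with "pixels" (480x640x3 uint8, blue, green, red), "fx", "fy", "cx", "cy" (pixels), "extrinsics" (4x4, takes a point from camera to world coordinates). Camera axes: x right, y down, z forward; pixel columns grow to the right and rows downward; lengths in m; the calibration is good to about 2 mm. A picture is of the moment at which its call begins. There is no depth.
- bot.hand_in(): hands the job in, once; it reports no verdict.
Trained networks look in a picture, given as the dict that the camera call returned (one of the last four; its "shot" number tells which), for a name from the list of things; names that differ only in an ending like _2 or _b are one class to them, and where a whole thing is asked for, a point or a joint stands for the part that bears it (a point fixed in the world has none). Each returns a list of dicts, best first, with "confidence" (0 to 1); they miss things now and then, are a little off and sometimes report something else, mostly with a low value. They report only what shows in the picture. A call takes as long as a camera call. They do not tell look-alikes from the thing itself.
- nets.look_for(picture, query): "at" ([column, row] as shares, 0 to 1, of the picture: columns of its width, rows of its height, amid what is visible of it).
- nets.masks_of(picture, query): "region" (480x640 bool, what is visible of it) and "at" ([column, row] as shares, 0 to 1, of the picture: columns of its width, rows of its height, amid what is visible of it).
The state is a dict: "time_s": time; "joint_positions": joint angles; "qvel": joint speeds; "tau": joint torques, N m; "position": TCP position; "tcp_rot": TCP orientation; "force": force on the tool from outside, world axes, zero at the start; "moment": the same for the moment, N m; "opening": opening from 0.0 (shut) to 1.0 (fully open).
Only numpy, scipy, OpenCV 4.12 (cv2) and the standard library are available. Lean on these libraries where they do the work, as an engineer would, in place of code of your own. Each camera call takes 0.05 s, during which the arm holds its last target.

## Working session

There is one attempt and no reset: what is moved stays moved. The work goes in short steps, Python scripts to look and compute and a tool call to move; the robot and the scene stay as the last step left them, time stands still between calls to the robot, and variables do not carry over. Pictures are saved under pics/ and viewed, and the job is handed in when it is done.

Besides the shell and the picture viewer there is one more tool, called after ">>>" by a JSON object that holds its "method" and its "body". play_rows: Moves the arm, as the interface text tells. Shift numbers are shares of 0.8 m and turn numbers shares of 60 degrees, none past 1 either way. Its arguments: {"type":"object","properties":{"series":{"type":"array"},"gripper":{"type":"number"}},"required":["series"]}

```bash
ls; mkdir -p pics; python3 - <<'E'
from rig import bot, vision, nets
import cv2
s=bot.read_state(); print(s); print(bot.tips_ahead)
for n in ["scene","top","wrist"]:
    p=vision.capture(n); cv2.imwrite(f"pics/{n}0.png",p["pixels"]); print(n,p["fx"],p["cx"],p["cy"],p["extrinsics"].round(3).tolist() if hasattr(p["extrinsics"],'round') else p["extrinsics"])
    for q in ["crank","jack","shaft_seat","moving_end","fixed_end","crank_boss","knob_mid"]:
        r=nets.look_for(p,q); print(q,[(round(d["confidence"],2),round(d["at"][0]*640),round(d["at"][1]*480)) for d in r])
E
```

```text
pics
{'time_s': 0.0, 'joint_positions': array([ 5.34291885e+01,  3.02796615e+01,  8.21574228e+01, -1.58222941e-03,
        6.76874897e+01, -1.02274814e+01]), 'qvel': array([ 0.00605086,  0.04296095,  0.04309839,  0.08701662,  0.03496059,
       -0.07841584]), 'tau': array([-1.31009187e-05, -4.40034413e+01, -1.76597017e+01,  6.32761046e-02,
        5.81085496e-02, -1.56963183e-04]), 'position': array([0.27696875, 0.559625  , 0.29125825]), 'tcp_rot': array([[ 4.43738247e-01,  8.96155535e-01, -1.27491915e-03],
       [ 8.96153877e-01, -4.43739931e-01, -1.76138656e-03],
       [-2.14420885e-03, -3.60929157e-04, -9.99997636e-01]]), 'force': array([-0.27538627,  0.26493695, -0.62019712]), 'moment': array([ 0.04257405, -0.00308609, -0.0490258 ]), 'opening': 0.9993603939738382}
0.0697
scene 542.5133314612483 313.3953122948577 242.40787439223297 [[0.25, 0.694, -0.676, 1.359], [0.968, -0.167, 0.186, -0.238], [0.016, -0.701, -0.713, 1.015], [0.0, 0.0, 0.0, 1.0]]
crank [(0.91, 156, 246), (0.65, 226, 293), (0.62, 245, 240)]
jack [(0.77, 351, 288)]
shaft_seat [(0.73, 350, 290)]
moving_end [(0.78, 
[... 294 characters left out ...]
9, 0.139, 0.329], [-1.0, -0.009, -0.008, -0.015], [0.009, -0.139, -0.99, 1.289], [0.0, 0.0, 0.0, 1.0]]
crank [(0.97, 363, 287), (0.94, 449, 298), (0.57, 397, 233)]
jack [(0.66, 288, 199)]
shaft_seat [(0.81, 290, 205)]
moving_end [(0.9, 297, 187)]
fixed_end [(0.95, 305, 130), (0.9, 230, 169), (0.62, 277, 301)]
crank_boss [(0.98, 364, 289), (0.72, 453, 298), (0.71, 397, 235)]
knob_mid [(0.78, 450, 295), (0.66, 365, 288), (0.64, 391, 233)]
wrist 381.1000571990905 311.61630382895856 234.83582086272773 [[0.443, 0.862, 0.246, 0.211], [0.896, -0.427, -0.121, 0.596], [0.0, 0.274, -0.962, 0.384], [0.0, 0.0, 0.0, 1.0]]
crank []
jack []
shaft_seat []
moving_end []
fixed_end []
crank_boss []
knob_mid []
```

View pics/scene0.png

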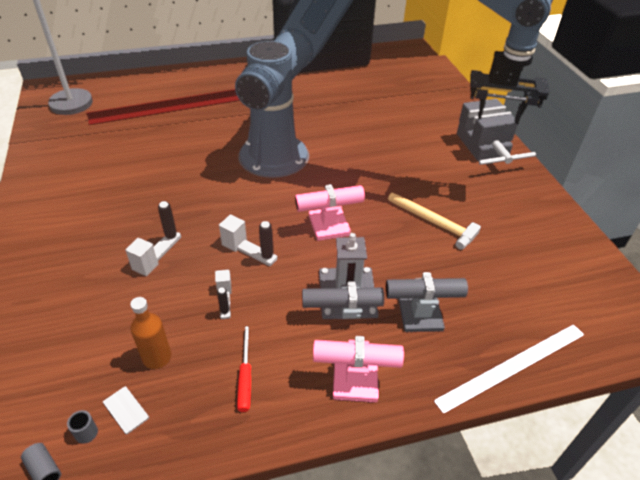

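View pics/top0.png

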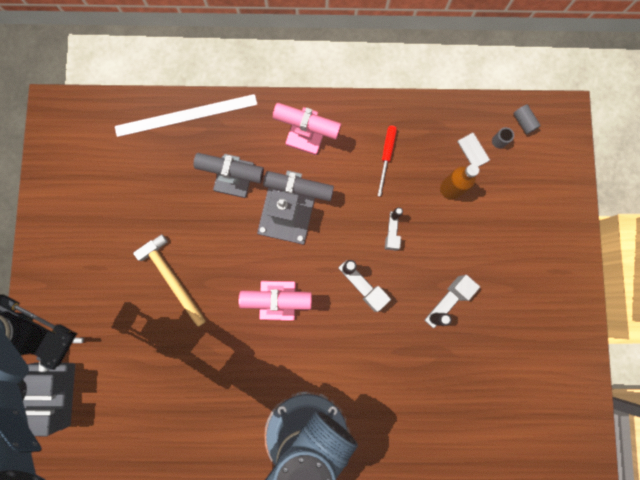

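```bash
python3 - <<'E'
import cv2
a=cv2.imread("pics/scene0.png");b=cv2.imread("pics/top0.png")
cv2.imwrite("pics/s_c.png",cv2.resize(a[190:400,120:400],(800,600),interpolation=cv2.INTER_CUBIC))
cv2.imwrite("pics/t_c.png",cv2.resize(b[110:320,210:490],(800,600),interpolation=cv2.INTER_CUBIC))
E
```

```text
(no output)
```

View pics/s_c.png

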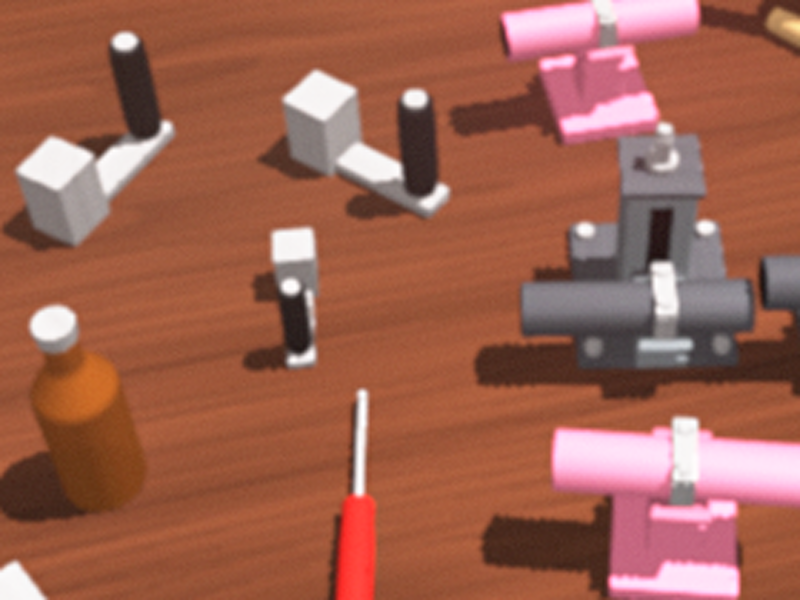

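View pics/t_c.png

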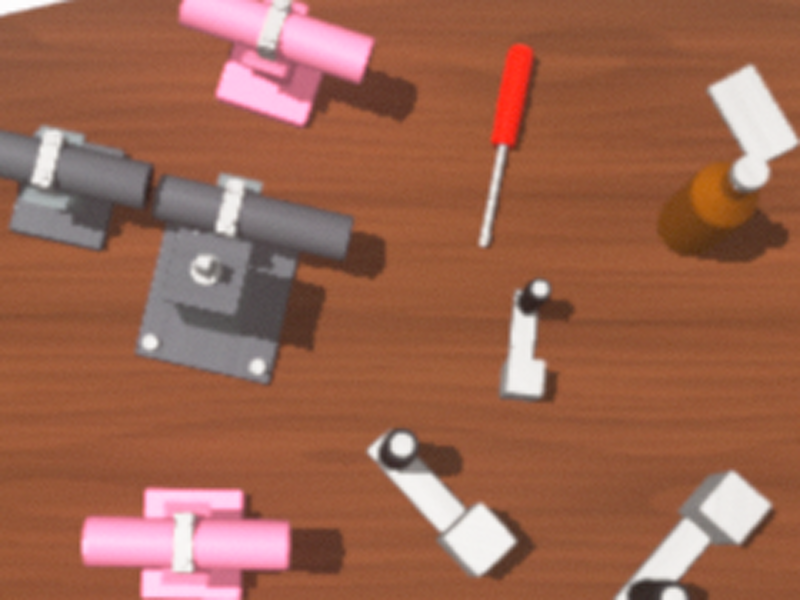

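The three cranks in the top view sit at (397,235), (365,290) and (455,300). The one at (397,235) is clearly the smallest, with the shorter arm and a boss of about 32 mm. The dark jack is at (288,205) and the dark fixed stand at (230,170). The pink ones are decoys. Next I measure positions.

```bash
cat > h.py <<'E'
from rig import bot, vision, nets
import cv2, numpy as np
def K(p): return np.array([[p["fx"],0,p["cx"]],[0,p["fy"],p["cy"]],[0,0,1.]])
def proj(p,P):
    P=np.atleast_2d(P); T=np.linalg.inv(np.array(p["extrinsics"])); c=P@T[:3,:3].T+T[:3,3]
    return np.c_[p["fx"]*c[:,0]/c[:,2]+p["cx"],p["fy"]*c[:,1]/c[:,2]+p["cy"]]
def ray(p,uv):
    T=np.array(p["extrinsics"]); d=T[:3,:3]@np.array([(uv[0]-p["cx"])/p["fx"],(uv[1]-p["cy"])/p["fy"],1]); return T[:3,3],d/np.linalg.norm(d)
def plane(p,uv,z):
    o,d=ray(p,uv); return o+d*(z-o[2])/d[2]
def tri(obs):
    A=np.zeros((3,3));b=np.zeros(3)
    for p,uv in obs:
        o,d=ray(p,uv);M=np.eye(3)-np.outer(d,d);A+=M;b+=M@o
    x=np.linalg.solve(A,b); return x,[ (proj(p,x)[0]-uv).round(1).tolist() for p,uv in obs]
E
python3 - <<'E'
from h import *
t=vision.capture("top"); s=vision.capture("scene")
print("boss top",plane(t,(210+525/2.857,110+378/2.857),.05))
print("knob top",plane(t,(210+539/2.857,110+290/2.857),.083))
print("boss2 top",plane(t,(210+479/2.857,110+540/2.857),.075))
print("shaft tip t",plane(t,(210+206/2.857,110+267/2.857),.189), "s",plane(s,(120+664/2.857,190+130/2.857),.189))
print(tri([(t,(210+206/2.857,110+267/2.857)),(s,(120+664/2.857,190+130/2.857))]))
print("bossS",plane(s,(120+294/2.857,190+244/2.857),.05)); print("knobS",plane(s,(120+290/2.857,190+286/2.857),.083))
print("bottle",plane(t,(447,195),0))
for q in ["hammer","screwdriver","bottle"]:
    for d in nets.look_for(t,q)[:2]: print(q,plane(t,np.array(d["at"])*[640,480],0.01),d["confidence"])
E
```

```text
boss top [ 0.49810808 -0.22121739  0.05      ]
knob top [ 0.57369395 -0.2294768   0.083     ]
boss2 top [ 0.34996519 -0.17432617  0.075     ]
shaft tip t [0.56884924 0.06305383 0.189     ] s [0.5758622  0.06464489 0.189     ]
(array([0.57047715, 0.06501468, 0.18353935]), [[-0.7, -0.2], [-0.7, 0.1]])
bossS [ 0.49995842 -0.21981948  0.05      ]
knobS [ 0.57136488 -0.22930971  0.083     ]
bottle [ 0.63827508 -0.37887536  0.        ]
hammer [0.41736781 0.37704341 0.01      ] 0.67
hammer [ 0.67776938 -0.41489597  0.01      ] 0.38
screwdriver [ 0.76967598 -0.21143223  0.01      ] 0.63
screwdriver [ 0.53129355 -0.23027542  0.01      ] 0.22
bottle [ 0.6788886  -0.41794093  0.01      ] 0.63
```

>>> {"method": "play_rows", "body": {"series": [{"tx": 0.032, "ty": -0.05, "tz": 0.006, "turn": 0.033}, {"tx": 0.032, "ty": -0.05, "tz": 0.006, "turn": 0.033}, {"tx": 0.032, "ty": -0.05, "tz": 0.006, "turn": 0.033}, {"tx": 0.032, "ty": -0.05, "tz": 0.006, "turn": 0.033}, {"tx": 0.032, "ty": -0.05, "tz": 0.006, "turn": 0.033}, {"tx": 0.032, "ty": -0.05, "tz": 0.006, "turn": 0.033}, {"tx": 0.032, "ty": -0.05, "tz": 0.006, "turn": 0.033}, {"tx": 0.032, "ty": -0.05, "tz": 0.006, "turn": 0.033}, {"tx": 0.032, "ty": -0.05, "tz": 0.006, "turn": 0.033}, {"tx": 0.03, "ty": -0.05, "tz": 0.006, "turn": 0.033}]}}

```text
time_s: 2.45
position: [0.5327, 0.1583, 0.3407]
tcp_rot: [[0.113, 0.994, 0.001], [0.994, -0.113, 0.0], [0.0, 0.001, -1.0]]
force: [0.3, 0.7, -0.4]
opening: 1.002
```

>>> {"method": "play_rows", "body": {"series": [{"ty": -0.04}, {"ty": -0.04}, {"ty": -0.04}, {}]}}

```text
invalid input
```

```bash
python3 - <<'E'
from h import *
s=bot.read_state();print(s["time_s"],s["position"],s["tcp_rot"].round(3).tolist(),s["force"])
for n in ["wrist"]:
    p=vision.capture(n); cv2.imwrite(f"pics/{n}1.png",p["pixels"])
    print(proj(p,[[.571,.065,.189],[.571,.065,.158]]))
    for q in ["shaft_seat","moving_end","fixed_end"]:
        r=nets.look_for(p,q); print(q,[(round(d["confidence"],2),round(d["at"][0]*640),round(d["at"][1]*480)) for d in r])
E
```

```text
2.45 [0.53269308 0.15826947 0.34071117] [[0.113, 0.994, 0.001], [0.994, -0.113, 0.0], [0.0, 0.001, -1.0]] [ 0.3192459   0.69024178 -0.36641566]
[[182.3385017  308.00008613]
 [195.26543484 289.75410484]]
shaft_seat [(0.73, 236, 248)]
moving_end [(0.81, 156, 305), (0.55, 373, 311)]
fixed_end [(0.98, 199, 26), (0.97, 223, 392)]
```

View pics/wrist1.png

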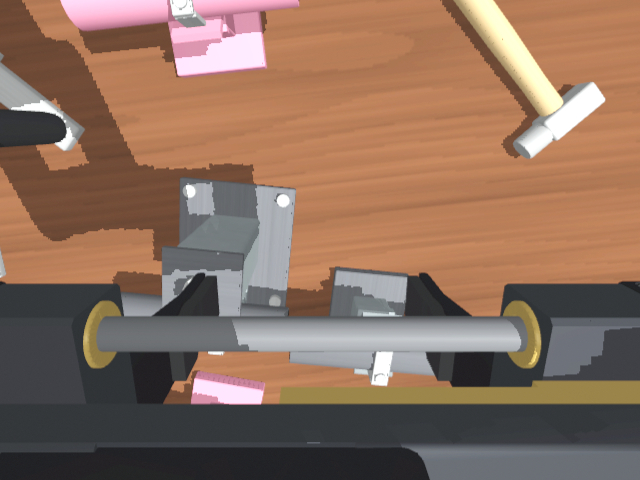

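>>> {"method": "play_rows", "body": {"series": [{"tx": 0.035, "ty": -0.03, "tz": -0.015}, {"tx": 0.035, "ty": -0.03, "tz": -0.015}, {"tx": 0.035, "ty": -0.03, "tz": -0.015}, {"tx": 0.035, "ty": -0.027, "tz": -0.015}, {"tx": 0, "tz": -0.015}, {"tx": 0}]}}

```text
invalid input
```

```bash
python3 - <<'E'
from h import *
s=bot.read_state();print(s["time_s"],s["position"],s["tcp_rot"].round(3).tolist(),s["force"])
p=vision.capture("wrist"); cv2.imwrite("pics/wrist2.png",p["pixels"])
uv=proj(p,[[.571,.065,.189],[.571,.065,.158]]);print(uv)
u,v=uv.mean(0).astype(int)
c=p["pixels"][max(0,v-60):v+60,max(u-80,0):u+80];print(max(0,v-60),u-80)
cv2.imwrite("pics/w2c.png",cv2.resize(c,(800,600),interpolation=cv2.INTER_CUBIC))
E
```

```text
2.65 [0.53206581 0.15913187 0.3401987 ] [[0.117, 0.993, -0.0], [0.993, -0.117, 0.001], [0.001, -0.0, -1.0]] [-0.71777589  0.1968136  -0.58381294]
[[181.39108414 310.03077151]
 [194.41663469 291.61302431]]
240 107
```

View pics/w2c.png

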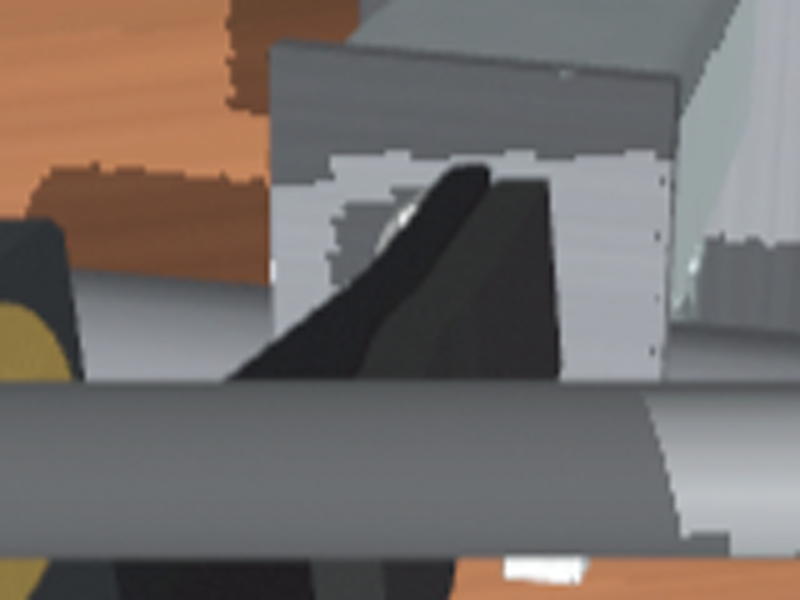

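View pics/wrist2.png

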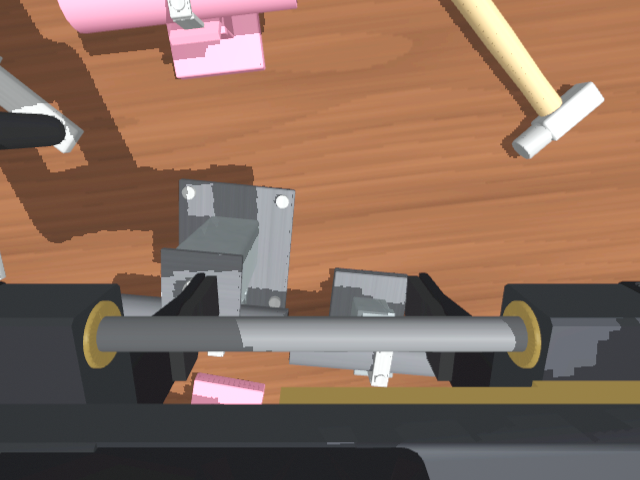

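>>> {"method": "play_rows", "body": {"series": [{"tx": 0.035, "ty": -0.03, "tz": -0.015, "turn": 0}, {"tx": 0.035, "ty": -0.03, "tz": -0.015, "turn": 0}, {"tx": 0.035, "ty": -0.03, "tz": -0.015, "turn": 0}, {"tx": 0.035, "ty": -0.027, "tz": -0.015, "turn": 0}, {"tx": 0, "ty": 0, "tz": -0.015, "turn": 0}, {"tx": 0, "ty": 0, "tz": 0, "turn": 0}]}}

```text
time_s: 3.3
position: [0.6418, 0.068, 0.2775]
tcp_rot: [[0.113, 0.994, -0.006], [0.994, -0.113, 0.001], [0.0, -0.007, -1.0]]
force: [0.4, 0.3, -0.1]
opening: 0.998
```

```bash
python3 - <<'E'
from h import *
s=bot.read_state();print(s["time_s"],s["position"],s["tcp_rot"].round(3).tolist(),s["force"])
p=vision.capture("wrist"); cv2.imwrite("pics/wrist3.png",p["pixels"])
import pickle; pickle.dump(p,open("w3.pkl","wb"))
uv=proj(p,[[.571,.065,.189],[.571,.065,.158]]);print(uv)
u,v=uv.mean(0).astype(int)
c=p["pixels"][max(0,v-60):v+60,max(u-80,0):u+80];print(max(0,v-60),u-80)
cv2.imwrite("pics/w3c.png",cv2.resize(c,(800,600),interpolation=cv2.INTER_CUBIC))
E
```

```text
3.3 [0.64183507 0.06797823 0.27754555] [[0.113, 0.994, -0.006], [0.994, -0.113, 0.001], [0.0, -0.007, -1.0]] [ 0.42052615  0.29907072 -0.10658139]
[[282.54262138 137.24350026]
 [286.73861234 136.01858475]]
76 204
```

View pics/w3c.png

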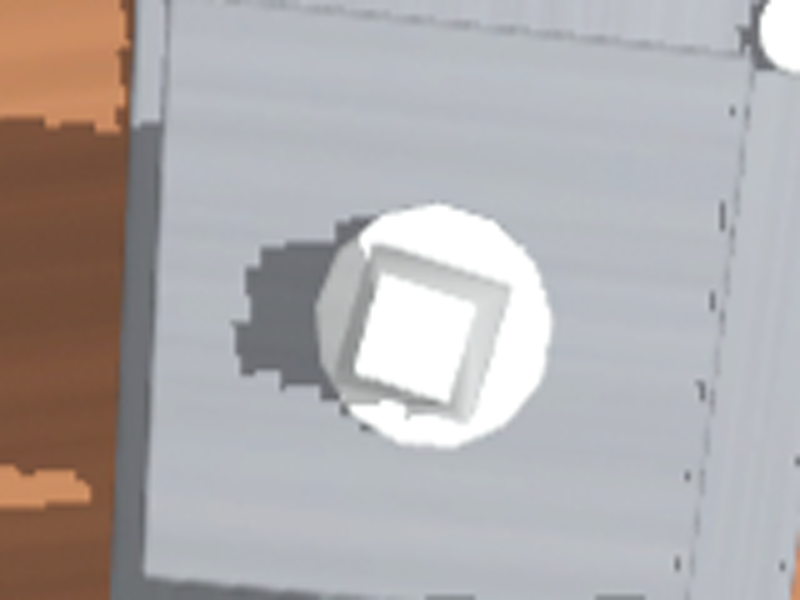

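View pics/wrist3.png

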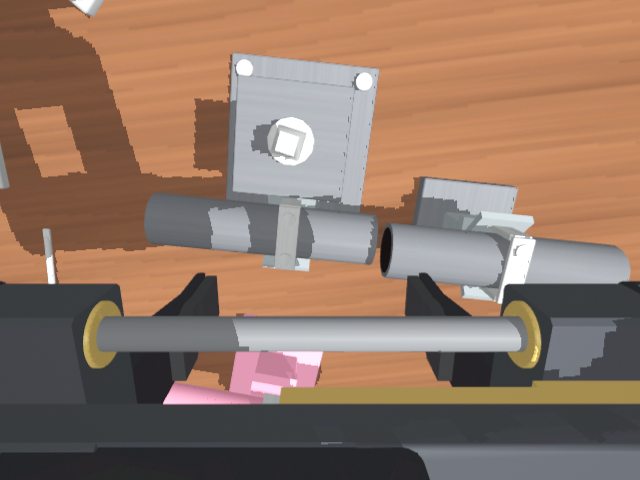

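```bash
python3 - <<'E'
from h import *
import pickle; p=pickle.load(open("w3.pkl","rb"))
f=lambda a,z:np.array([plane(p,(204+(x+.5)/5-.5,76+(y+.5)/5-.5),z) for x,y in a])
T=f([(380,272),(478,300),(450,405),(355,375)],.189)
B=f([(373,247),(510,290),(465,422),(340,380)],.180)
C=f([(433,325)],.158)
for Q in (T,B):
    e=np.roll(Q,-1,0)-Q
    print(Q.mean(0),np.linalg.norm(e,axis=1)*1e3,np.degrees(np.arctan2(e[:,1],e[:,0]))%90)
print(C)
cap=f([(160,0),(750,50),(690,600),(145,575)],.150);print(cap,np.degrees(np.arctan2(*(cap[1]-cap[0])[1::-1])))
E
```

```text
[0.5738941  0.06657026 0.189     ] [9.27760031 9.83961995 9.19151271 9.55077707] [68.03706411 67.66382131 66.23732269 68.19618257]
[0.57393739 0.06661197 0.18      ] [13.6819877  13.27600352 12.78701422 12.93661663] [66.63424408 63.8881255  65.16969134 67.79954508]
[[0.57358371 0.06654448 0.158     ]]
[[0.53689704 0.04132503 0.15      ]
 [0.54902274 0.10377018 0.15      ]
 [0.60796365 0.0918399  0.15      ]
 [0.59792435 0.02932155 0.15      ]] 79.01097216998204
```

>>> {"method": "play_rows", "body": {"series": [{"tx": -0.011, "ty": -0.0464, "tz": 0, "turn": 0}, {"tx": -0.011, "ty": -0.0464, "tz": 0, "turn": 0}, {"tx": -0.011, "ty": -0.0464, "tz": 0, "turn": 0}, {"tx": -0.011, "ty": -0.0464, "tz": 0, "turn": 0}, {"tx": -0.011, "ty": -0.0464, "tz": 0, "turn": 0}, {"tx": -0.011, "ty": -0.0464, "tz": 0, "turn": 0}, {"tx": -0.011, "ty": -0.0464, "tz": 0, "turn": 0}, {"tx": -0.011, "ty": -0.0464, "tz": -0.02, "turn": 0}, {"tx": 0, "ty": 0, "tz": -0.02, "turn": 0}, {"tx": 0, "ty": 0, "tz": 0, "turn": 0}]}}

```text
time_s: 4.35
position: [0.5717, -0.2289, 0.2472]
tcp_rot: [[0.114, 0.993, -0.004], [0.993, -0.114, 0.003], [0.003, -0.004, -1.0]]
force: [0.2, 0.2, 0.0]
opening: 0.998
```

```bash
python3 - <<'E'
from h import *
s=bot.read_state();print(s["time_s"],s["position"],s["tcp_rot"].round(3).tolist(),s["force"])
p=vision.capture("wrist"); cv2.imwrite("pics/wrist4.png",p["pixels"])
import pickle; pickle.dump(p,open("w4.pkl","wb"))
uv=proj(p,[[.499,-.220,.05]]);print(uv)
u,v=uv.mean(0).astype(int)
c=p["pixels"][max(0,v-90):v+90,max(u-120,0):u+120];print(max(0,v-90),u-120)
cv2.imwrite("pics/w4c.png",cv2.resize(c,None,fx=800/240,fy=800/240,interpolation=cv2.INTER_CUBIC))
t=vision.capture("top"); print("knob2",plane(t,(350,267),.12))
E
```

```text
4.35 [ 0.57165838 -0.22892244  0.24717304] [[0.114, 0.993, -0.004], [0.993, -0.114, 0.003], [0.003, -0.004, -1.0]] [0.22972555 0.21946586 0.04348882]
[[308.44436614 128.95827764]]
38 188
knob2 [ 0.42653562 -0.10128602  0.12      ]
```

View pics/w4c.png

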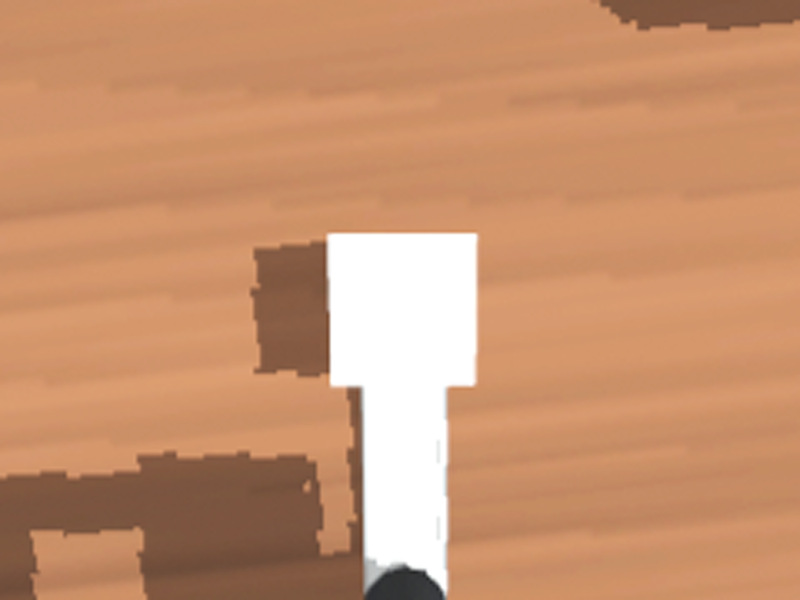

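View pics/wrist4.png

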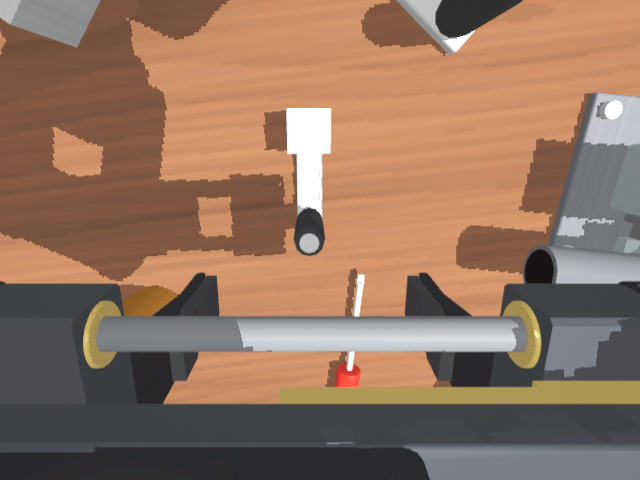

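```bash
python3 - <<'E'
from h import *
import pickle; p=pickle.load(open("w4.pkl","rb")); k=800/240
f=lambda a,z:np.array([plane(p,(188+(x+.5)/k-.5,38+(y+.5)/k-.5),z) for x,y in a])
Q=f([(328,234),(477,234),(477,385),(330,385)],.05)
e=np.roll(Q,-1,0)-Q
print(Q.mean(0),np.linalg.norm(e,axis=1)*1e3,np.degrees(np.arctan2(e[:,1],e[:,0]))%90)
print(plane(p,(309.5,243),.083))
E
```

```text
[ 0.50033527 -0.22007385  0.05      ] [32.21341613 31.99212298 32.78177807 31.97933646] [83.47312112 84.24322246 83.45530032 83.22520355]
[ 0.57567114 -0.22803801  0.083     ]
```

>>> {"method": "play_rows", "body": {"series": [{"tx": -0.0446, "ty": 0.0055, "tz": 0, "turn": 0}, {"tx": -0.0446, "ty": 0.0055, "tz": 0, "turn": 0}, {"tx": 0, "ty": 0, "tz": -0.05, "turn": 0}, {"tx": 0, "ty": 0, "tz": -0.05, "turn": 0}, {"tx": 0, "ty": 0, "tz": -0.04, "turn": 0}, {"tx": 0, "ty": 0, "tz": 0, "turn": 0}]}}

```text
time_s: 5.05
position: [0.5007, -0.219, 0.134]
tcp_rot: [[0.112, 0.994, -0.006], [0.994, -0.112, 0.004], [0.004, -0.006, -1.0]]
force: [-0.9, 0.1, 0.6]
opening: 1.005
```

>>> {"method": "play_rows", "body": {"series": [{"tx": 0, "ty": -0.001, "tz": -0.03, "turn": 0}, {"tx": 0, "ty": 0, "tz": -0.02, "turn": 0}, {"tx": 0, "ty": 0, "tz": -0.0125, "turn": 0}, {"tx": 0, "ty": 0, "tz": 0, "turn": 0}]}}

```text
time_s: 5.45
position: [0.5025, -0.222, 0.0869]
tcp_rot: [[0.113, 0.994, 0.0], [0.994, -0.113, -0.0], [-0.0, 0.0, -1.0]]
force: [-0.6, -0.6, -0.2]
opening: 0.999
```

>>> {"method": "play_rows", "body": {"gripper": 0, "series": [{"tx": 0, "ty": 0, "tz": 0, "turn": 0}, {"tx": 0, "ty": 0, "tz": 0, "turn": 0}, {"tx": 0, "ty": 0, "tz": 0, "turn": 0}, {"tx": 0, "ty": 0, "tz": 0, "turn": 0}, {"tx": 0, "ty": 0, "tz": 0, "turn": 0}, {"tx": 0, "ty": 0, "tz": 0, "turn": 0}, {"tx": 0, "ty": 0, "tz": 0, "turn": 0}, {"tx": 0, "ty": 0, "tz": 0, "turn": 0}]}}

```text
time_s: 6.25
position: [0.5019, -0.2225, 0.0862]
tcp_rot: [[0.114, 0.993, -0.0], [0.993, -0.114, -0.0], [-0.0, -0.0, -1.0]]
force: [0.7, -0.4, -0.0]
opening: 0.366
```

>>> {"method": "play_rows", "body": {"series": [{"tx": 0, "ty": 0, "tz": 0.03, "turn": 0}, {"tx": 0, "ty": 0, "tz": 0.05, "turn": 0}, {"tx": 0, "ty": 0, "tz": 0.05, "turn": 0}, {"tx": 0, "ty": 0, "tz": 0.05, "turn": 0}, {"tx": 0, "ty": 0, "tz": 0.05, "turn": 0}, {"tx": 0, "ty": 0, "tz": 0.03, "turn": 0}, {"tx": 0, "ty": 0, "tz": 0, "turn": 0}]}}

```text
time_s: 6.95
position: [0.5031, -0.2232, 0.2972]
tcp_rot: [[0.114, 0.993, 0.006], [0.993, -0.114, -0.004], [-0.003, 0.006, -1.0]]
force: [0.4, -1.5, -3.9]
opening: 0.364
```

```bash
python3 - <<'E'
from h import *
import pickle
P=[];J=[]
for i in range(3):
    p=vision.capture("wrist"); s=bot.read_state();P.append(s["position"]);J.append(s["joint_positions"])
print(s["time_s"],np.array(P).round(4),s["force"],s["moment"])
cv2.imwrite("pics/wrist5.png",p["pixels"]); pickle.dump((p,s),open("w5.pkl","wb"))
E
```

```text
7.1 [[ 0.502  -0.2225  0.2948]
 [ 0.5011 -0.2219  0.2931]
 [ 0.5007 -0.2216  0.2921]] [ 0.51817617  0.68936081 -4.07867847] [0.07366173 0.10817208 0.03305261]
```

View pics/wrist5.png

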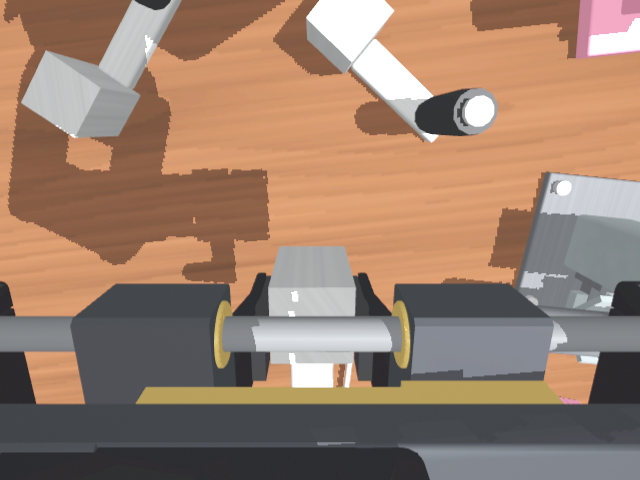

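```bash
python3 - <<'E'
from h import *
import pickle; p,s=pickle.load(open("w5.pkl","rb"))
print(p["extrinsics"].round(4).tolist() if hasattr(p["extrinsics"],"round") else 0)
R=s["tcp_rot"];t=s["position"]
for h in (.0345,.0365):
  for uv in [(276,247),(349,247),(271,290),(354,290)]:
    P=plane(p,uv,t[2]-h); print(h,uv,(R.T@(P-t)*1e3).round(1))
  # where lower-near top edges
c=cv2.resize(p["pixels"][230:400,240:390],None,fx=5,fy=5*0.7,interpolation=cv2.INTER_CUBIC);cv2.imwrite("pics/w5c.png",c)
E
```

```text
[[0.1136, 0.956, 0.2706, 0.4276], [0.9935, -0.1097, -0.0296, -0.2112], [0.0014, 0.2722, -0.9622, 0.3849], [0.0, 0.0, 0.0, 1.0]]
0.0345 (276, 247) [-10.4 -33.2  34.6]
0.0345 (349, 247) [ 15.2 -33.2  34.7]
0.0345 (271, 290) [-12.6 -16.8  34.5]
0.0345 (354, 290) [ 17.4 -16.8  34.6]
0.0365 (276, 247) [-10.6 -32.5  36.6]
0.0365 (349, 247) [ 15.4 -32.5  36.7]
0.0365 (271, 290) [-12.8 -15.9  36.5]
0.0365 (354, 290) [ 17.7 -15.9  36.6]
```

View pics/w5c.png

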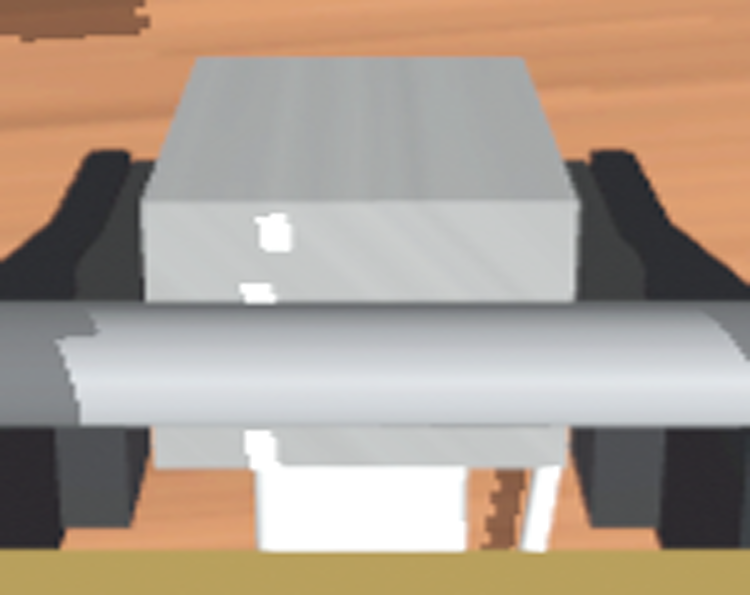

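>>> {"method": "play_rows", "body": {"series": [{"tx": 0.0115, "ty": 0.0447, "tz": 0, "turn": -0.033}, {"tx": 0.0115, "ty": 0.0447, "tz": 0, "turn": -0.033}, {"tx": 0.0115, "ty": 0.0447, "tz": 0, "turn": -0.033}, {"tx": 0.0115, "ty": 0.0447, "tz": 0, "turn": -0.033}, {"tx": 0.0115, "ty": 0.0447, "tz": 0, "turn": -0.033}, {"tx": 0.0115, "ty": 0.0447, "tz": 0, "turn": -0.033}, {"tx": 0.0115, "ty": 0.0447, "tz": 0, "turn": -0.033}, {"tx": 0.0115, "ty": 0.0447, "tz": 0, "turn": -0.033}, {"tx": 0, "ty": 0, "tz": 0, "turn": 0}, {"tx": 0, "ty": 0, "tz": 0, "turn": 0}]}}

```text
time_s: 8.1
position: [0.5743, 0.0645, 0.2914]
tcp_rot: [[0.378, 0.926, -0.006], [0.926, -0.378, -0.0], [-0.002, -0.005, -1.0]]
force: [0.9, -0.4, -4.0]
opening: 0.37
```

```bash
python3 - <<'E'
from h import *
import pickle
for i in range(4):
    p=vision.capture(["wrist","scene","top","wrist"][i]); s=bot.read_state();print(s["position"].round(4),s["force"].round(1))
    n=p["pixels"]
    if i in(1,2):
        u,v=proj(p,[[.574,.065,.2]])[0].astype(int); print(u,v); n=cv2.resize(n[v-60:v+60,u-80:u+80],None,fx=5,fy=5,interpolation=cv2.INTER_CUBIC)
    cv2.imwrite(f"pics/v6_{i}.png",n)
R=s["tcp_rot"];print(s["time_s"],np.degrees(np.arctan2(R[1,0],R[0,0])),R[2].round(4))
E
```

```text
[0.5744 0.0635 0.2919] [-0.1  0.5 -3.8]
[0.5746 0.063  0.2924] [-0.5 -0.7 -4.4]
352 231
[0.5748 0.0626 0.2928] [ 0.5 -0.2 -4. ]
280 200
[0.575  0.0625 0.2933] [-0.7 -0.4 -3.5]
8.3 67.52909071936585 [-9.e-04 -2.e-03 -1.e+00]
```

View pics/v6_1.png

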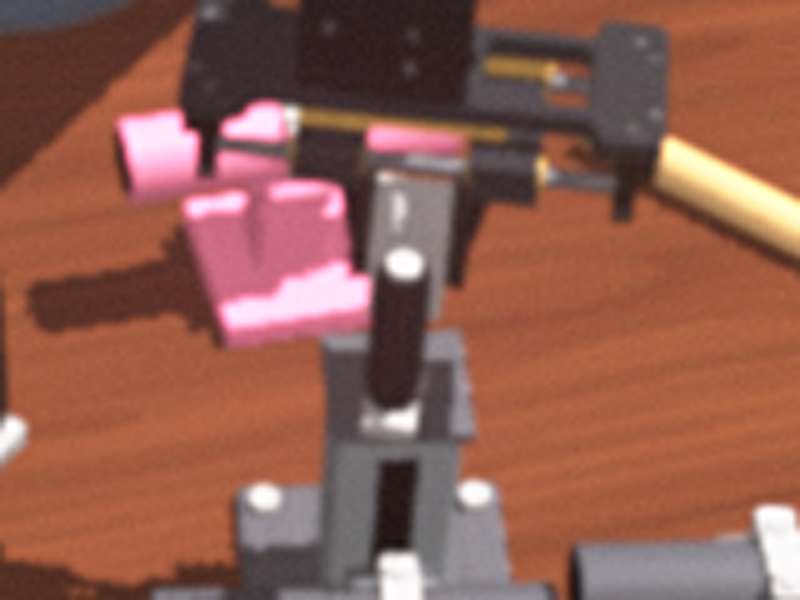

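View pics/v6_2.png

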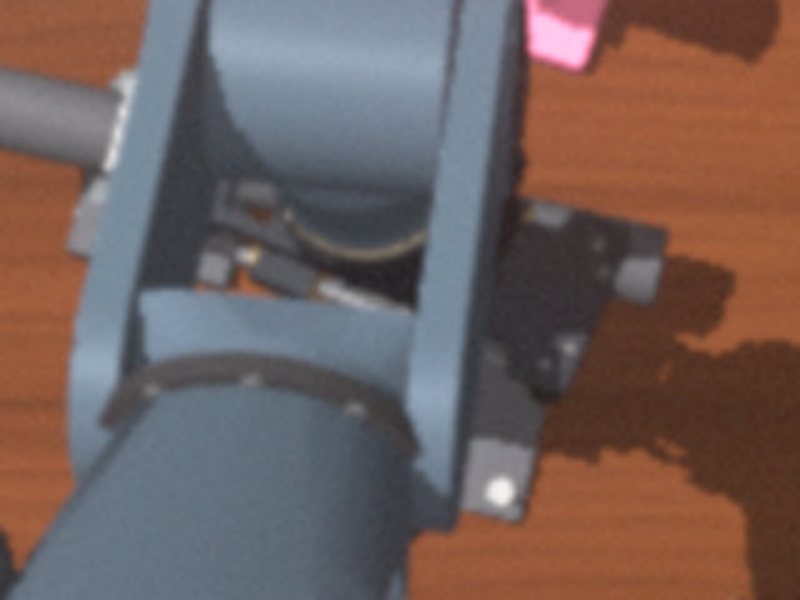

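>>> {"method": "play_rows", "body": {"series": [{"tx": 0, "ty": 0, "tz": -0.01, "turn": 0}, {"tx": 0, "ty": 0, "tz": -0.01, "turn": 0}, {"tx": 0, "ty": 0, "tz": 0, "turn": 0}, {"tx": 0, "ty": 0, "tz": 0, "turn": 0}, {"tx": 0, "ty": 0, "tz": 0, "turn": 0}]}}

```text
time_s: 8.8
position: [0.5757, 0.0635, 0.2784]
tcp_rot: [[0.381, 0.925, 0.0], [0.925, -0.381, -0.0], [0.0, 0.0, -1.0]]
force: [-1.0, 0.1, -4.9]
opening: 0.365
```

```bash
python3 - <<'E'
from h import *
for i in range(6):
    p=vision.capture("scene"); s=bot.read_state();print(s["position"].round(4),s["force"].round(1))
n=p["pixels"]
u,v=proj(p,[[.574,.065,.2]])[0].astype(int); n=cv2.resize(n[v-60:v+60,u-80:u+80],None,fx=5,fy=5,interpolation=cv2.INTER_CUBIC)
cv2.imwrite(f"pics/v7.png",n)
E
```

```text
[0.5758 0.0636 0.2785] [ 0.1  0.2 -4.2]
[0.5758 0.0636 0.2786] [-0.2  0.5 -4. ]
[0.5757 0.0637 0.2786] [ 0.1  0.  -4.4]
[0.5757 0.0637 0.2786] [ 0.4  0.4 -4. ]
[0.5757 0.0637 0.2785] [-1.2  0.2 -3.3]
[0.5756 0.0637 0.2785] [-0.2 -0.3 -3.7]
```

View pics/v7.png

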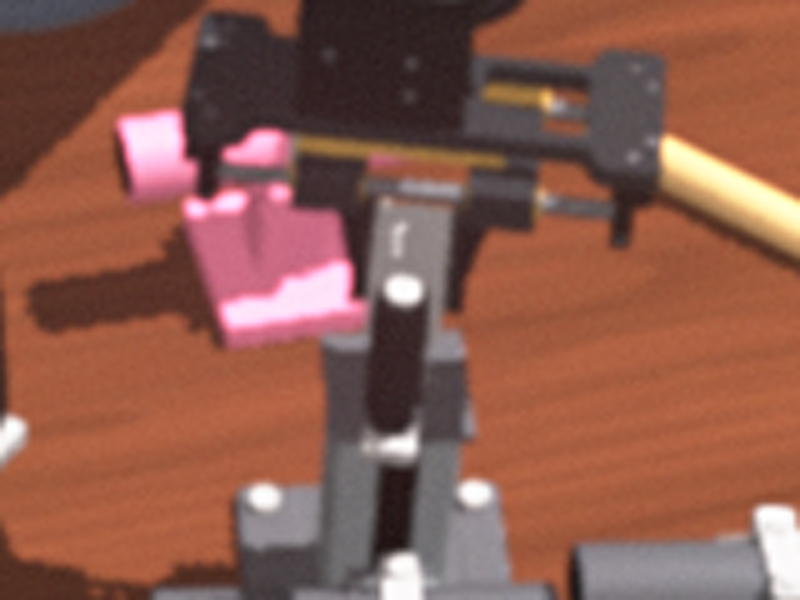

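>>> {"method": "play_rows", "body": {"series": [{"tx": -0.0005, "ty": 0, "tz": -0.005, "turn": 0}, {"tx": 0, "ty": 0, "tz": -0.005, "turn": 0}, {"tx": 0, "ty": 0, "tz": 0, "turn": 0}]}}

```text
time_s: 9.4
position: [0.5746, 0.0637, 0.2693]
tcp_rot: [[0.381, 0.925, -0.002], [0.925, -0.381, 0.0], [-0.001, -0.002, -1.0]]
force: [-0.3, -0.2, -4.6]
opening: 0.365
```

>>> {"method": "play_rows", "body": {"series": [{"tx": 0, "ty": 0, "tz": -0.005, "turn": 0}, {"tx": 0, "ty": 0, "tz": 0, "turn": 0}]}}

```text
time_s: 9.6
position: [0.5748, 0.0636, 0.2656]
tcp_rot: [[0.381, 0.925, -0.001], [0.925, -0.381, 0.0], [-0.0, -0.001, -1.0]]
force: [0.3, -0.1, -3.4]
opening: 0.366
```

>>> {"method": "play_rows", "body": {"series": [{"tx": 0, "ty": 0, "tz": -0.003, "turn": 0}, {"tx": 0, "ty": 0, "tz": 0, "turn": 0}]}}

```text
time_s: 9.8
position: [0.575, 0.0636, 0.2635]
tcp_rot: [[0.381, 0.925, -0.001], [0.925, -0.381, 0.0], [-0.0, -0.001, -1.0]]
force: [0.1, 0.4, -4.6]
opening: 0.369
```

>>> {"method": "play_rows", "body": {"series": [{"tx": 0, "ty": 0, "tz": -0.004, "turn": 0}, {"tx": 0, "ty": 0, "tz": 0, "turn": 0}]}}

```text
time_s: 10.0
position: [0.5749, 0.0636, 0.2602]
tcp_rot: [[0.381, 0.925, -0.001], [0.925, -0.381, 0.0], [-0.0, -0.001, -1.0]]
force: [-0.3, -0.4, -3.9]
opening: 0.369
```

>>> {"method": "play_rows", "body": {"series": [{"tx": 0, "ty": 0, "tz": -0.005, "turn": 0}, {"tx": 0, "ty": 0, "tz": 0, "turn": 0}]}}

```text
time_s: 10.2
position: [0.5748, 0.0636, 0.2561]
tcp_rot: [[0.381, 0.925, -0.001], [0.925, -0.381, 0.0], [-0.0, -0.001, -1.0]]
force: [0.2, 0.0, -4.1]
opening: 0.366
```

>>> {"method": "play_rows", "body": {"series": [{"tx": 0, "ty": 0, "tz": -0.005, "turn": 0}, {"tx": 0, "ty": 0, "tz": -0.004, "turn": 0}, {"tx": 0, "ty": 0, "tz": 0, "turn": 0}]}}

```text
time_s: 10.5
position: [0.5748, 0.0636, 0.2488]
tcp_rot: [[0.381, 0.925, -0.001], [0.925, -0.381, 0.0], [-0.0, -0.001, -1.0]]
force: [0.2, 1.0, -3.8]
opening: 0.363
```

>>> {"method": "play_rows", "body": {"series": [{"tx": 0, "ty": 0, "tz": -0.003, "turn": 0}, {"tx": 0, "ty": 0, "tz": 0, "turn": 0}]}}

```text
time_s: 10.7
position: [0.575, 0.0636, 0.2467]
tcp_rot: [[0.381, 0.925, -0.001], [0.925, -0.381, 0.0], [-0.0, -0.001, -1.0]]
force: [-0.6, 0.5, -4.4]
opening: 0.366
```

>>> {"method": "play_rows", "body": {"series": [{"tx": 0, "ty": 0, "tz": -0.0015, "turn": 0}, {"tx": 0, "ty": 0, "tz": 0, "turn": 0}]}}

```text
time_s: 10.9
position: [0.5751, 0.0636, 0.2458]
tcp_rot: [[0.381, 0.925, -0.0], [0.925, -0.381, 0.0], [-0.0, -0.0, -1.0]]
force: [0.5, -0.4, -4.4]
opening: 0.366
```

>>> {"method": "play_rows", "body": {"series": [{"tx": 0, "ty": 0, "tz": -0.0015, "turn": 0}, {"tx": 0, "ty": 0, "tz": 0, "turn": 0}]}}

```text
time_s: 11.1
position: [0.5751, 0.0636, 0.2445]
tcp_rot: [[0.381, 0.925, -0.0], [0.925, -0.381, 0.0], [-0.0, -0.0, -1.0]]
force: [0.2, 0.4, -4.4]
opening: 0.369
```

>>> {"method": "play_rows", "body": {"series": [{"tx": 0, "ty": 0, "tz": -0.001, "turn": 0}, {"tx": 0, "ty": 0, "tz": 0, "turn": 0}]}}

```text
time_s: 11.3
position: [0.5752, 0.0636, 0.2442]
tcp_rot: [[0.381, 0.925, 0.0], [0.925, -0.381, -0.0], [0.0, 0.0, -1.0]]
force: [-1.6, -0.1, -2.1]
opening: 0.363
```

>>> {"method": "play_rows", "body": {"series": [{"tx": 0, "ty": 0, "tz": -0.001, "turn": 0}, {"tx": 0, "ty": 0, "tz": 0, "turn": 0}, {"tx": 0, "ty": 0, "tz": 0, "turn": 0}]}}

```text
time_s: 11.6
position: [0.5752, 0.0636, 0.2441]
tcp_rot: [[0.381, 0.925, 0.001], [0.925, -0.381, -0.0], [0.0, 0.001, -1.0]]
force: [-2.9, -0.5, 6.7]
opening: 0.366
```

```bash
python3 - <<'E'
from h import *
p=vision.capture("scene");n=p["pixels"]; s=bot.read_state();print(s["position"],s["force"],s["moment"])
u,v=proj(p,[[.574,.065,.17]])[0].astype(int); n=cv2.resize(n[v-60:v+60,u-80:u+80],None,fx=5,fy=5,interpolation=cv2.INTER_CUBIC)
cv2.imwrite(f"pics/v8.png",n)
E
```

```text
[0.57522228 0.06362356 0.24410562] [-2.05061378  0.10401098  5.72602751] [ 0.05726892  0.60442741 -0.04177655]
```

View pics/v8.png

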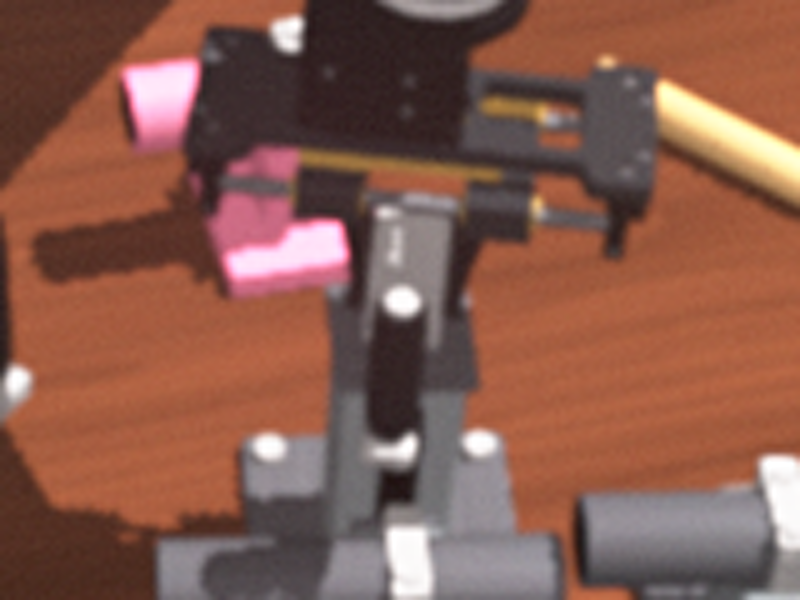

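>>> {"method": "play_rows", "body": {"series": [{"tx": 0, "ty": 0, "tz": 0.0012, "turn": 0}, {"tx": 0, "ty": 0, "tz": 0, "turn": 0}]}}

```text
time_s: 11.85
position: [0.5753, 0.0636, 0.2442]
tcp_rot: [[0.381, 0.925, 0.0], [0.925, -0.381, -0.0], [0.0, 0.0, -1.0]]
force: [-0.9, -0.7, 2.7]
opening: 0.364
```

>>> {"method": "play_rows", "body": {"gripper": 1, "series": [{"tx": 0, "ty": 0, "tz": 0, "turn": 0}, {"tx": 0, "ty": 0, "tz": 0, "turn": 0}, {"tx": 0, "ty": 0, "tz": 0, "turn": 0}, {"tx": 0, "ty": 0, "tz": 0, "turn": 0}, {"tx": 0, "ty": 0, "tz": 0, "turn": 0}, {"tx": 0, "ty": 0, "tz": 0, "turn": 0}]}}

```text
time_s: 12.45
position: [0.5752, 0.0636, 0.244]
tcp_rot: [[0.381, 0.925, 0.0], [0.925, -0.381, 0.0], [0.0, 0.0, -1.0]]
force: [0.7, 0.4, -0.3]
opening: 0.827
```

```bash
python3 - <<'E'
from h import *
s=bot.read_state();print(s["position"],s["force"])
a=cv2.imread("pics/scene0.png");cv2.imwrite("pics/p0s.png",cv2.resize(a[255:345,290:480],None,fx=4.2,fy=4.2,interpolation=cv2.INTER_CUBIC))
a=cv2.imread("pics/top0.png");cv2.imwrite("pics/p0t.png",cv2.resize(a[140:215,185:345],None,fx=5,fy=5,interpolation=cv2.INTER_CUBIC))
E
```

```text
[0.57520405 0.06360833 0.24396972] [ 0.74674334  0.37685984 -0.28733301]
```

View pics/p0s.png

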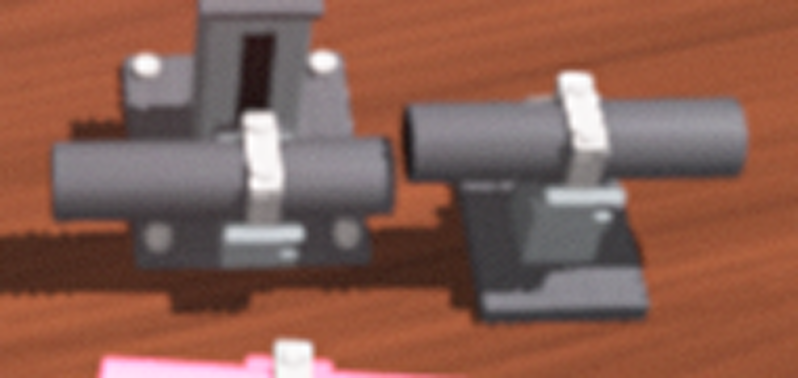

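View pics/p0t.png

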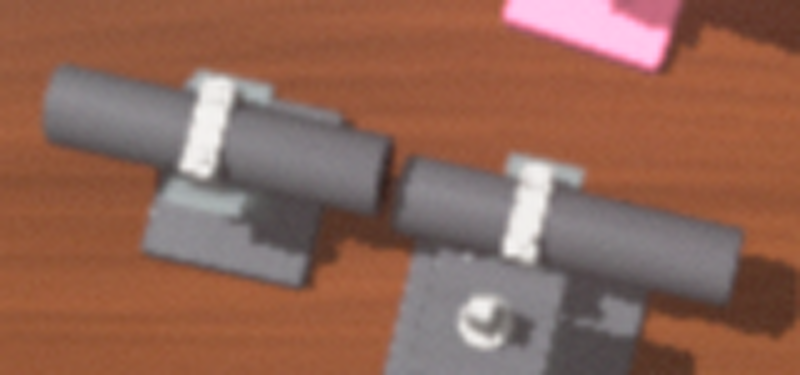

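```bash
cat > hz.py <<'E'
from h import *
from scipy.optimize import brentq
SH=np.array([.574,.0645]); A=np.radians(79.2)
D=np.array([np.cos(A),np.sin(A),0]); AX=SH+.075*np.array([np.sin(A),-np.cos(A)])
def edge_pt(p,s,z,side):
    c=np.array([AX[0]+s*D[0],AX[1]+s*D[1],z]); v=c-np.array(p["extrinsics"])[:3,3]
    # tangent point normal: perpendicular to axis; n.(o-c)=r
    w=-v-np.dot(-v,D)*D; L=np.linalg.norm(w); w/=L; q=np.cross(D,w)
    r=.0215; a=r/L; n=a*w+side*np.sqrt(1-a*a)*q
    return proj(p,c+r*n)[0]
def solve(p,uv,axis=1,side=1,top=None):
    # find z such that silhouette passes through uv (scan axis = row)
    def row_at(z):
        s=brentq(lambda s:edge_pt(p,s,z,side)[1-axis]-uv[1-axis],-.25,.35); return edge_pt(p,s,z,side)[axis]-uv[axis],s
    z=brentq(lambda z:row_at(z)[0],.02,.25); return z,row_at(z)[1]
E
cat > sc.py <<'E'
from hz import *
def measure(p,verbose=True):
    im=p["pixels"].astype(float); f=im[:,:,2]-im[:,:,0]; f=cv2.GaussianBlur(f,(3,3),0)
    out={}
    up=[s for s in(1,-1) if edge_pt(p,0,.1,s)[1]<proj(p,[AX[0],AX[1],.1])[0][1]][0]
    for nm,cols in dict(mov=list(range(304,318))+list(range(373,381)),fix=list(range(392,420))+list(range(438,464))).items():
        zs=[]
        for c in cols:
            # first transition from wood (high R-B) to grey, scanning downward
            pr=f[255:330,c]; g=np.diff(pr)
            hi=np.median(pr[:6]); 
            k=np.where((pr[:-1]>=.5*hi)&(pr[1:]<.5*hi))[0]
            if len(k)==0: continue
            k=k[0]; r=255+k+(pr[k]-.5*hi)/(pr[k]-pr[k+1])
            try: z,s=solve(p,(c,r),1,up); zs.append((c,r,z,s))
            except Exception as e: pass
        zs=np.array(zs); out[nm]=zs
        if verbose: 
            print(nm,len(zs),"med z",np.median(zs[:,2]).round(4)); print([(int(a),round(b,1),round(c*1e3,1)) for a,b,c,d in zs][::3])
    return out
E
python3 - <<'E'
from sc import *
p=vision.capture("scene"); p=dict(p); p["pixels"]=cv2.imread("pics/scene0.png"); measure(p)
E
```

```text
mov 22 med z 0.0794
[(304, np.float64(288.2), np.float64(71.9)), (307, np.float64(286.7), np.float64(76.8)), (310, np.float64(284.7), np.float64(83.2)), (313, np.float64(284.7), np.float64(82.8)), (316, np.float64(284.6), np.float64(82.7)), (374, np.float64(286.0), np.float64(70.0)), (377, np.float64(287.0), np.float64(66.3)), (380, np.float64(287.0), np.float64(65.9))]
fix 54 med z 0.0908
[(392, np.float64(278.7), np.float64(92.8)), (395, np.float64(278.6), np.float64(92.7)), (398, np.float64(278.7), np.float64(92.1)), (401, np.float64(278.7), np.float64(91.7)), (404, np.float64(278.7), np.float64(91.3)), (407, np.float64(278.5), np.float64(91.6)), (410, np.float64(278.5), np.float64(91.3)), (413, np.float64(278.5), np.float64(90.9)), (416, np.float64(277.7), np.float64(93.0)), (419, np.float64(277.5), np.float64(93.5)), (440, np.float64(278.1), np.float64(88.6)), (443, np.float64(278.0), np.float64(88.4)), (446, np.float64(277.9), np.float64(88.6)), (449, np.float64(277.8), np.float64(88.6)), (452, np.float64(277.8), np.float64(88.0)), (455, np.float64(277.8), np.float64(87.5)), (458, np.float64(277.8), np.float64(87.2)), (461, np.float64(277.6), np.float64(87.4))]
```

>>> {"method": "play_rows", "body": {"series": [{"tx": 0, "ty": 0, "tz": 0.015, "turn": 0}, {"tx": 0.017, "ty": -0.007, "tz": 0, "turn": 0}, {"tx": 0.017, "ty": -0.007, "tz": 0, "turn": 0}, {"tx": 0.017, "ty": -0.007, "tz": 0, "turn": 0}, {"tx": 0.017, "ty": -0.007, "tz": 0, "turn": 0}, {"tx": 0.017, "ty": -0.007, "tz": 0, "turn": 0}, {"tx": 0, "ty": 0, "tz": 0, "turn": 0}, {"tx": 0, "ty": 0, "tz": 0, "turn": 0}, {"tx": 0, "ty": 0, "tz": 0, "turn": 0}]}}

```text
time_s: 13.4
position: [0.6423, 0.036, 0.2562]
tcp_rot: [[0.381, 0.925, -0.001], [0.925, -0.381, 0.0], [-0.0, -0.001, -1.0]]
force: [-0.1, -0.3, -1.3]
opening: 0.998
```

```bash
python3 - <<'E'
from h import *
p=vision.capture("wrist");cv2.imwrite("pics/w9.png",p["pixels"])
for i in range(4):
    p=vision.capture("scene");n=p["pixels"]; s=bot.read_state();print(s["time_s"],s["position"],s["force"],s["opening"])
u,v=proj(p,[[.574,.065,.15]])[0].astype(int); n=cv2.resize(n[v-60:v+60,u-80:u+80],None,fx=5,fy=5,interpolation=cv2.INTER_CUBIC)
cv2.imwrite(f"pics/v9.png",n)
E
```

```text
13.5 [0.642395   0.03598953 0.25617423] [ 0.08852189 -0.05992732 -0.3192972 ] 1.0010783271366106
13.55 [0.64253834 0.03597865 0.25617353] [ 0.64926293 -0.47723848 -0.0828696 ] 1.0027194498860832
13.6 [0.64265721 0.03592112 0.25618195] [0.06040238 1.02110434 0.00718224] 0.9988843963765833
13.65 [0.64278063 0.0358795  0.25615374] [-0.08731346 -0.40056052  0.05584726] 0.9990775996850982
```

View pics/v9.png

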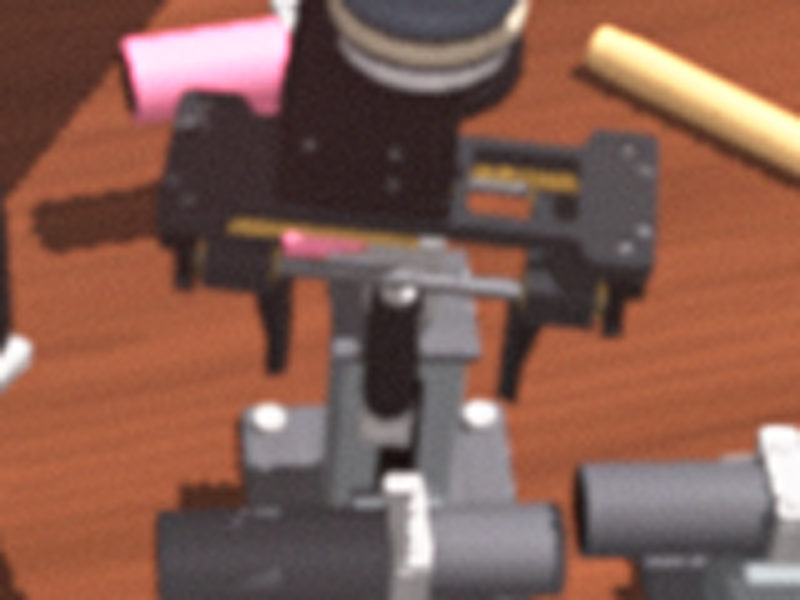

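View pics/w9.png

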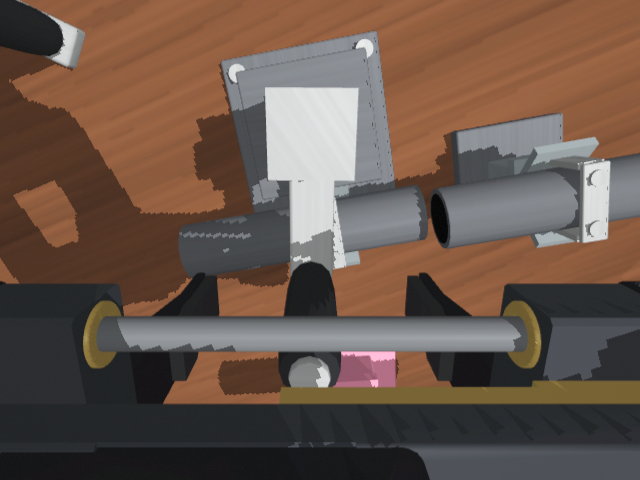

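```bash
python3 - <<'E'
from h import *
p=vision.capture("wrist");s=bot.read_state();R=s["tcp_rot"];t=s["position"]
Q=np.array([plane(p,u,.208) for u in[(265,88),(358,88),(355,180),(268,180)]]);k=plane(p,(309.5,371),.241)
e=np.roll(Q,-1,0)-Q;print(np.linalg.norm(e,axis=1),np.degrees(np.arctan2(e[:,1],e[:,0]))%90)
print(Q.mean(0),k,np.linalg.norm((k-Q.mean(0))[:2]));
for P in(Q.mean(0),k): print((R.T@(P-t)*1e3).round(1))
print(t)
E
```

```text
[0.03197582 0.03159628 0.03188827 0.03159371] [67.65745129 67.57142846 67.6528465  67.7301971 ]
[0.5771997  0.06544556 0.208     ] [0.6446952  0.03699123 0.241     ] 0.07324814523402166
[  2.4 -72.   48.1]
[ 1.8  1.3 15.1]
[0.64285443 0.03581329 0.25610453]
```

>>> {"method": "play_rows", "body": {"series": [{"tx": 0.002, "ty": -0.001, "tz": 0, "turn": 0}, {"tx": 0, "ty": 0, "tz": 0, "turn": 0}]}}

```text
time_s: 13.9
position: [0.645, 0.0347, 0.2561]
tcp_rot: [[0.381, 0.925, 0.0], [0.925, -0.381, -0.0], [0.0, 0.0, -1.0]]
force: [0.7, -0.4, -0.3]
opening: 0.999
```

>>> {"method": "play_rows", "body": {"gripper": 0, "series": [{"tx": 0, "ty": 0, "tz": 0, "turn": 0}, {"tx": 0, "ty": 0, "tz": 0, "turn": 0}, {"tx": 0, "ty": 0, "tz": 0, "turn": 0}, {"tx": 0, "ty": 0, "tz": 0, "turn": 0}, {"tx": 0, "ty": 0, "tz": 0, "turn": 0}, {"tx": 0, "ty": 0, "tz": 0, "turn": 0}, {"tx": 0, "ty": 0, "tz": 0, "turn": 0}, {"tx": 0, "ty": 0, "tz": 0, "turn": 0}, {"tx": 0, "ty": 0, "tz": 0, "turn": 0}, {"tx": 0, "ty": 0, "tz": 0, "turn": 0}]}}

```text
time_s: 14.9
position: [0.6448, 0.0348, 0.256]
tcp_rot: [[0.381, 0.925, 0.0], [0.925, -0.381, 0.0], [0.0, 0.0, -1.0]]
force: [0.5, 0.3, -0.3]
opening: 0.248
```

```bash
python3 - <<'E'
import numpy as np
# chord table: step 15deg clockwise from -22.5, shares
a=-22.5
for i in range(24):
    b=a-15
    d=.075*np.array([np.cos(np.radians(b))-np.cos(np.radians(a)),np.sin(np.radians(b))-np.sin(np.radians(a))])/.8
    print(i,b,d.round(4)); a=b
E
```

```text
0 -37.5 [-0.0122 -0.0212]
1 -52.5 [-0.0173 -0.0173]
2 -67.5 [-0.0212 -0.0122]
3 -82.5 [-0.0236 -0.0063]
4 -97.5 [-0.0245  0.    ]
5 -112.5 [-0.0236  0.0063]
6 -127.5 [-0.0212  0.0122]
7 -142.5 [-0.0173  0.0173]
8 -157.5 [-0.0122  0.0212]
9 -172.5 [-0.0063  0.0236]
10 -187.5 [-0.      0.0245]
11 -202.5 [0.0063 0.0236]
12 -217.5 [0.0122 0.0212]
13 -232.5 [0.0173 0.0173]
14 -247.5 [0.0212 0.0122]
15 -262.5 [0.0236 0.0063]
16 -277.5 [0.0245 0.    ]
17 -292.5 [ 0.0236 -0.0063]
18 -307.5 [ 0.0212 -0.0122]
19 -322.5 [ 0.0173 -0.0173]
20 -337.5 [ 0.0122 -0.0212]
21 -352.5 [ 0.0063 -0.0236]
22 -367.5 [ 0.     -0.0245]
23 -382.5 [-0.0063 -0.0236]
```

>>> {"method": "play_rows", "body": {"series": [{"tx": -0.0122, "ty": -0.0212, "tz": 0, "turn": 0}, {"tx": -0.0173, "ty": -0.0173, "tz": 0, "turn": 0}, {"tx": -0.0212, "ty": -0.0122, "tz": 0, "turn": 0}]}}

```text
time_s: 15.2
position: [0.6047, -0.0059, 0.2568]
tcp_rot: [[0.382, 0.924, 0.004], [0.924, -0.382, 0.003], [0.004, 0.003, -1.0]]
force: [0.9, 5.8, 2.9]
opening: 0.245
```

>>> {"method": "play_rows", "body": {"series": [{"tx": 0, "ty": 0, "tz": 0, "turn": 0}, {"tx": 0, "ty": 0, "tz": 0, "turn": 0}]}}

```text
time_s: 15.4
position: [0.604, -0.0062, 0.2569]
tcp_rot: [[0.382, 0.924, 0.0], [0.924, -0.382, 0.0], [0.0, 0.0, -1.0]]
force: [-0.3, 2.2, 5.0]
opening: 0.248
```

>>> {"method": "play_rows", "body": {"series": [{"tx": -0.0236, "ty": -0.0063, "tz": 0, "turn": 0}, {"tx": -0.0245, "ty": 0, "tz": 0, "turn": 0}, {"tx": -0.0236, "ty": 0.0063, "tz": 0, "turn": 0}, {"tx": -0.0212, "ty": 0.0122, "tz": 0, "turn": 0}, {"tx": -0.0173, "ty": 0.0173, "tz": 0, "turn": 0}, {"tx": -0.0122, "ty": 0.0212, "tz": 0, "turn": 0}]}}

```text
time_s: 16.0
position: [0.5053, 0.0317, 0.2585]
tcp_rot: [[0.379, 0.925, -0.001], [0.925, -0.379, -0.008], [-0.008, 0.002, -1.0]]
force: [-8.7, -8.3, 17.8]
opening: 0.245
```

>>> {"method": "play_rows", "body": {"series": [{"tx": -0.0063, "ty": 0.0236, "tz": 0, "turn": 0}, {"tx": 0, "ty": 0.0245, "tz": 0, "turn": 0}, {"tx": 0.0063, "ty": 0.0236, "tz": 0, "turn": 0}, {"tx": 0.0122, "ty": 0.0212, "tz": 0, "turn": 0}, {"tx": 0.0173, "ty": 0.0173, "tz": 0, "turn": 0}, {"tx": 0.0212, "ty": 0.0122, "tz": 0, "turn": 0}]}}

```text
time_s: 16.6
position: [0.5451, 0.1349, 0.2575]
tcp_rot: [[0.379, 0.926, -0.004], [0.926, -0.379, 0.001], [-0.001, -0.004, -1.0]]
force: [-3.7, 1.0, 12.9]
opening: 0.245
```

```bash
python3 - <<'E'
from h import *
p=vision.capture("scene");n=p["pixels"]; s=bot.read_state();print(s["time_s"],s["position"],s["force"],s["moment"])
u,v=proj(p,[[.6,.065,.15]])[0].astype(int); n=cv2.resize(n[v-60:v+60,u-80:u+80],None,fx=5,fy=5,interpolation=cv2.INTER_CUBIC)
cv2.imwrite(f"pics/v10.png",n)
E
```

```text
16.65 [0.54939722 0.13606596 0.2578689 ] [-0.9445599   9.34557452  9.84401451] [0.97041083 0.90885234 0.00376891]
```

View pics/v10.png

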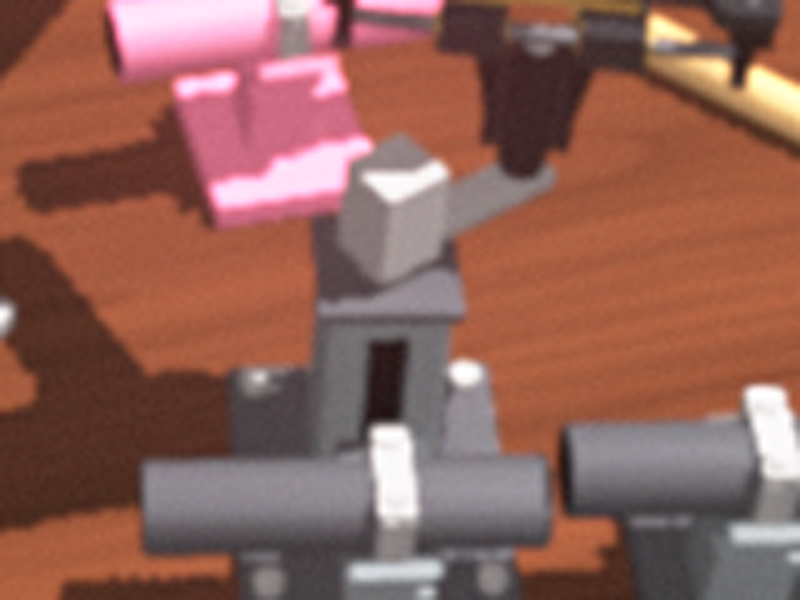

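>>> {"method": "play_rows", "body": {"series": [{"tx": 0.0236, "ty": 0.0063, "tz": 0, "turn": 0}, {"tx": 0.0245, "ty": 0, "tz": 0, "turn": 0}, {"tx": 0.0236, "ty": -0.0063, "tz": 0, "turn": 0}, {"tx": 0.0212, "ty": -0.0122, "tz": 0, "turn": 0}, {"tx": 0.0173, "ty": -0.0173, "tz": 0, "turn": 0}, {"tx": 0.0122, "ty": -0.0212, "tz": 0, "turn": 0}, {"tx": 0.0063, "ty": -0.0236, "tz": 0, "turn": 0}, {"tx": 0, "ty": -0.0245, "tz": 0, "turn": 0}, {"tx": -0.0063, "ty": -0.0236, "tz": 0, "turn": 0}]}}

```text
time_s: 17.55
position: [0.6444, 0.0353, 0.2566]
tcp_rot: [[0.38, 0.925, -0.003], [0.925, -0.38, 0.002], [0.001, -0.003, -1.0]]
force: [-5.0, 4.7, 7.6]
opening: 0.248
```

>>> {"method": "play_rows", "body": {"series": [{"tx": -0.0122, "ty": -0.0212, "tz": 0, "turn": 0}, {"tx": -0.0173, "ty": -0.0173, "tz": 0, "turn": 0}, {"tx": -0.0212, "ty": -0.0122, "tz": 0, "turn": 0}, {"tx": -0.0236, "ty": -0.0063, "tz": 0, "turn": 0}, {"tx": -0.0245, "ty": 0, "tz": 0, "turn": 0}, {"tx": -0.0236, "ty": 0.0063, "tz": 0, "turn": 0}, {"tx": -0.0212, "ty": 0.0122, "tz": 0, "turn": 0}, {"tx": -0.0173, "ty": 0.0173, "tz": 0, "turn": 0}, {"tx": -0.0122, "ty": 0.0212, "tz": 0, "turn": 0}]}}

```text
time_s: 18.45
position: [0.5057, 0.0319, 0.2584]
tcp_rot: [[0.379, 0.925, -0.0], [0.925, -0.379, -0.008], [-0.007, 0.003, -1.0]]
force: [-8.7, -7.1, 16.7]
opening: 0.243
```

>>> {"method": "play_rows", "body": {"series": [{"tx": -0.0063, "ty": 0.0236, "tz": 0, "turn": 0}, {"tx": 0, "ty": 0.0245, "tz": 0, "turn": 0}, {"tx": 0.0063, "ty": 0.0236, "tz": 0, "turn": 0}, {"tx": 0.0122, "ty": 0.0212, "tz": 0, "turn": 0}, {"tx": 0.0173, "ty": 0.0173, "tz": 0, "turn": 0}, {"tx": 0.0212, "ty": 0.0122, "tz": 0, "turn": 0}, {"tx": 0, "ty": 0, "tz": 0, "turn": 0}, {"tx": 0, "ty": 0, "tz": 0, "turn": 0}]}}

```text
time_s: 19.25
position: [0.5483, 0.1353, 0.2578]
tcp_rot: [[0.38, 0.925, 0.004], [0.925, -0.38, 0.003], [0.004, 0.002, -1.0]]
force: [-1.8, 9.0, 11.1]
opening: 0.242
```

```bash
python3 - <<'E'
from h import *
import pickle
p=vision.capture("scene");n=p["pixels"]; s=bot.read_state();print(s["time_s"],s["position"],s["force"],s["moment"])
pickle.dump(p,open("s11.pkl","wb"))
u,v=proj(p,[[.65,.065,.12]])[0].astype(int); v0,u0=v-60,u-70;print(u0,v0)
n=cv2.resize(n[v0:v0+120,u0:u0+160],None,fx=5,fy=5,interpolation=cv2.INTER_CUBIC)
cv2.imwrite(f"pics/v11.png",n)
p=vision.capture("wrist");cv2.imwrite("pics/w11.png",p["pixels"])
E
```

```text
19.3 [0.54821347 0.13521442 0.25784163] [-2.88725131  9.00891752 11.77297535] [ 0.98236577  0.29671726 -0.01003142]
290 221
```

View pics/v11.png

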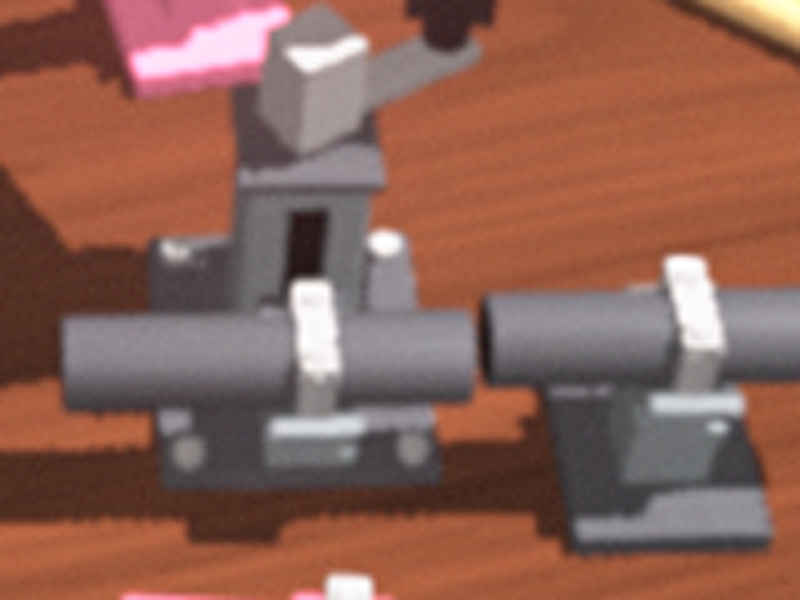

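View pics/w11.png

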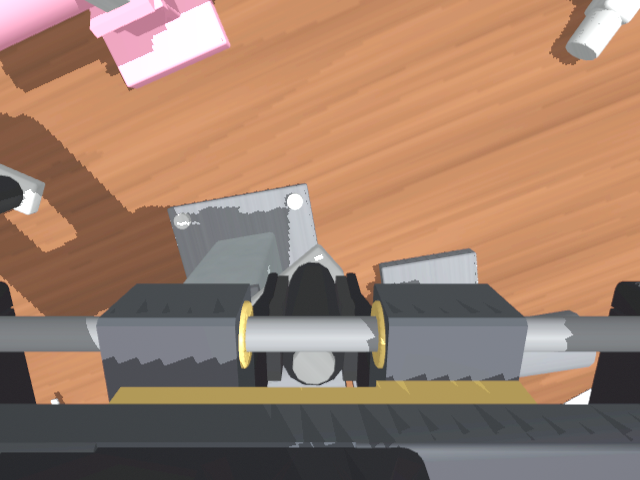

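>>> {"method": "play_rows", "body": {"series": [{"tx": 0.0236, "ty": 0.0063, "tz": 0, "turn": 0}, {"tx": 0.0245, "ty": 0, "tz": 0, "turn": 0}, {"tx": 0.0236, "ty": -0.0063, "tz": 0, "turn": 0}, {"tx": 0.0212, "ty": -0.0122, "tz": 0, "turn": 0}, {"tx": 0.0173, "ty": -0.0173, "tz": 0, "turn": 0}, {"tx": 0.0122, "ty": -0.0212, "tz": 0, "turn": 0}, {"tx": 0.0063, "ty": -0.0236, "tz": 0, "turn": 0}, {"tx": 0, "ty": -0.0245, "tz": 0, "turn": 0}, {"tx": -0.0063, "ty": -0.0236, "tz": 0, "turn": 0}]}}

```text
time_s: 20.25
position: [0.6445, 0.0353, 0.2567]
tcp_rot: [[0.38, 0.925, -0.003], [0.925, -0.38, 0.002], [0.001, -0.003, -1.0]]
force: [-3.9, 5.7, 7.4]
opening: 0.244
```

>>> {"method": "play_rows", "body": {"series": [{"tx": -0.0122, "ty": -0.0212, "tz": 0, "turn": 0}, {"tx": -0.0173, "ty": -0.0173, "tz": 0, "turn": 0}, {"tx": -0.0212, "ty": -0.0122, "tz": 0, "turn": 0}, {"tx": -0.0236, "ty": -0.0063, "tz": 0, "turn": 0}, {"tx": -0.0245, "ty": 0, "tz": 0, "turn": 0}, {"tx": -0.0236, "ty": 0.0063, "tz": 0, "turn": 0}, {"tx": -0.0212, "ty": 0.0122, "tz": 0, "turn": 0}, {"tx": -0.0173, "ty": 0.0173, "tz": 0, "turn": 0}, {"tx": -0.0122, "ty": 0.0212, "tz": 0, "turn": 0}]}}

```text
time_s: 21.15
position: [0.5059, 0.0321, 0.2582]
tcp_rot: [[0.379, 0.925, 0.0], [0.925, -0.379, -0.007], [-0.007, 0.003, -1.0]]
force: [-6.4, -6.9, 16.1]
opening: 0.245
```

>>> {"method": "play_rows", "body": {"series": [{"tx": 0, "ty": 0, "tz": 0, "turn": 0}, {"tx": 0, "ty": 0, "tz": 0, "turn": 0}]}}

```text
time_s: 21.35
position: [0.5046, 0.0344, 0.2579]
tcp_rot: [[0.378, 0.926, -0.003], [0.926, -0.378, -0.003], [-0.004, -0.002, -1.0]]
force: [-10.8, -2.1, 18.5]
opening: 0.242
```

```bash
python3 - <<'E'
from h import *
import pickle
p=vision.capture("scene");n=p["pixels"]; s=bot.read_state();print(s["time_s"],s["position"],s["force"],s["moment"])
pickle.dump(p,open("s12.pkl","wb"))
v0,u0=221,290
cv2.imwrite(f"pics/v12.png",cv2.resize(n[v0:v0+120,u0:u0+160],None,fx=5,fy=5,interpolation=cv2.INTER_CUBIC))
p=vision.capture("top");cv2.imwrite("pics/t12.png",p["pixels"])
p=vision.capture("wrist");cv2.imwrite("pics/w12.png",p["pixels"])
E
```

```text
21.4 [0.50469293 0.03426429 0.2578701 ] [-10.4875485   -3.67116627  18.13259636] [-0.11984151  1.03272188 -0.01944162]
```

View pics/v12.png

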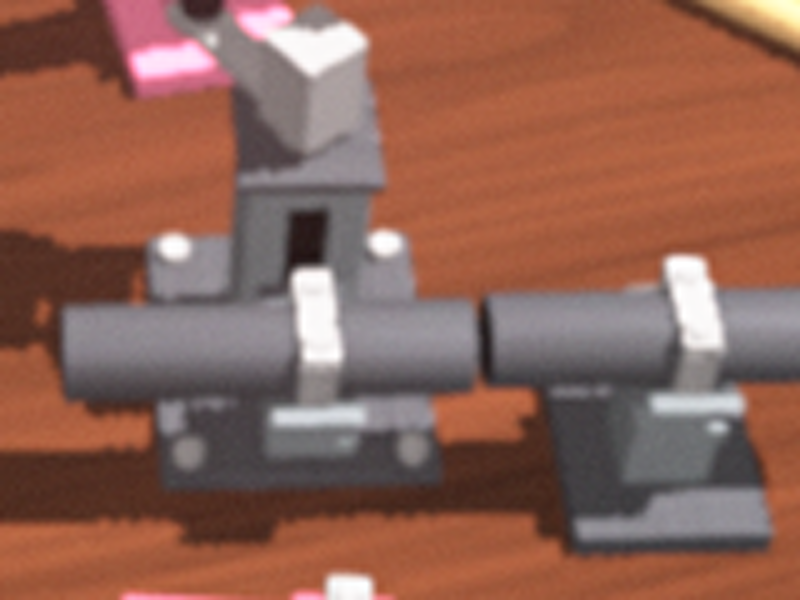

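>>> {"method": "play_rows", "body": {"gripper": 1, "series": [{"tx": 0, "ty": 0, "tz": 0, "turn": 0}, {"tx": 0, "ty": 0, "tz": 0, "turn": 0}, {"tx": 0, "ty": 0, "tz": 0, "turn": 0}, {"tx": 0, "ty": 0, "tz": 0, "turn": 0}, {"tx": 0, "ty": 0, "tz": 0, "turn": 0}, {"tx": 0, "ty": 0, "tz": 0.04, "turn": 0}, {"tx": 0, "ty": 0, "tz": 0.05, "turn": 0}, {"tx": 0, "ty": 0, "tz": 0.02, "turn": 0}]}}

```text
time_s: 22.3
position: [0.5077, 0.0347, 0.3471]
tcp_rot: [[0.381, 0.925, 0.005], [0.925, -0.381, -0.001], [0.001, 0.005, -1.0]]
force: [-0.1, 0.2, 0.3]
opening: 0.888
```

>>> {"method": "play_rows", "body": {"series": [{"tx": 0.046, "ty": 0.001, "tz": 0, "turn": -0.13}, {"tx": 0.046, "ty": 0.001, "tz": 0, "turn": -0.13}, {"tx": 0.046, "ty": 0.001, "tz": 0, "turn": -0.13}, {"tx": 0.046, "ty": 0.001, "tz": 0, "turn": -0.13}, {"tx": 0.046, "ty": 0.001, "tz": 0, "turn": -0.13}, {"tx": 0.046, "ty": 0.001, "tz": 0, "turn": -0.13}, {"tx": 0.046, "ty": 0.001, "tz": 0, "turn": -0.13}, {"tx": 0.046, "ty": 0.001, "tz": -0.02, "turn": -0.13}, {"tx": 0, "ty": 0, "tz": -0.04, "turn": -0.13}, {"tx": 0, "ty": 0, "tz": -0.04, "turn": -0.13}]}}

```text
time_s: 23.3
position: [0.8019, 0.0412, 0.2621]
tcp_rot: [[0.983, -0.186, 0.001], [-0.186, -0.983, -0.0], [0.001, 0.0, -1.0]]
force: [0.7, -0.3, -0.6]
opening: 0.996
```

>>> {"method": "play_rows", "body": {"series": [{"tx": 0, "ty": 0, "tz": 0, "turn": 0}, {"tx": 0, "ty": 0, "tz": 0, "turn": 0}, {"tx": 0, "ty": 0, "tz": 0, "turn": 0}]}}

```text
time_s: 23.6
position: [0.8017, 0.0412, 0.2667]
tcp_rot: [[0.984, -0.178, 0.004], [-0.178, -0.984, -0.0], [0.004, -0.0, -1.0]]
force: [-0.7, -0.0, 0.0]
opening: 1.0
```

```bash
python3 - <<'E'
from h import *
import pickle
p=vision.capture("wrist");cv2.imwrite("pics/w13.png",p["pixels"]); s=bot.read_state();print(s["time_s"],s["position"],s["force"],s["tcp_rot"][:2,0])
pickle.dump(p,open("w13.pkl","wb"))
p=vision.capture("scene");cv2.imwrite("pics/s13.png",p["pixels"])
E
```

```text
23.65 [0.80177082 0.04112934 0.26720058] [ 0.49645878 -0.31122537  0.43567797] [ 0.98387843 -0.1787684 ]
```

View pics/w13.png

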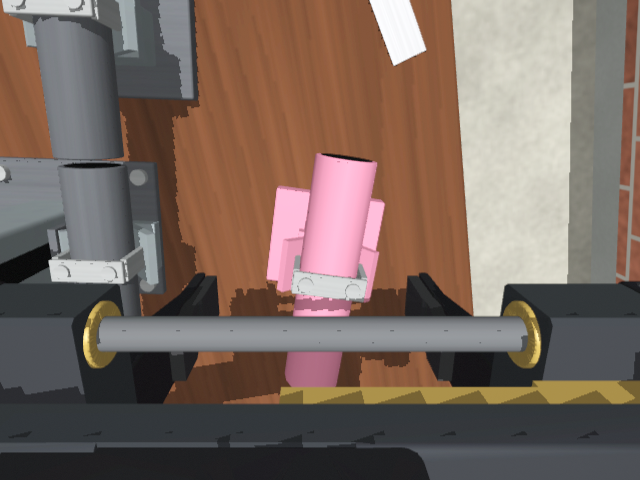

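```bash
python3 - <<'E'
from hz import *
import pickle
p=pickle.load(open("w13.pkl","rb")); n=p["pixels"]
cv2.imwrite("pics/w13c.png",cv2.resize(n[90:250,20:200],None,fx=4,fy=3.7,interpolation=cv2.INTER_CUBIC))
# predicted silhouettes
for z in (.085,.09,.095):
    for sd in(1,-1):
        print(z,sd,[edge_pt(p,s,z,sd).round(1).tolist() for s in (0,.04,.1,.15)])
E
```

```text
0.085 1 [[138.4, 254.2], [132.3, 203.8], [122.2, 120.4], [112.8, 42.8]]
0.085 -1 [[74.2, 263.1], [65.0, 209.1], [49.7, 119.3], [35.4, 35.0]]
0.09 1 [[135.6, 256.3], [129.3, 205.0], [118.8, 120.3], [109.1, 41.3]]
0.09 -1 [[70.1, 265.6], [60.5, 210.7], [44.6, 119.2], [29.6, 33.0]]
0.095 1 [[132.6, 258.4], [126.1, 206.4], [115.3, 120.2], [105.2, 39.6]]
0.095 -1 [[65.8, 268.1], [55.9, 212.3], [39.3, 119.0], [23.7, 31.0]]
```

View pics/w13c.png

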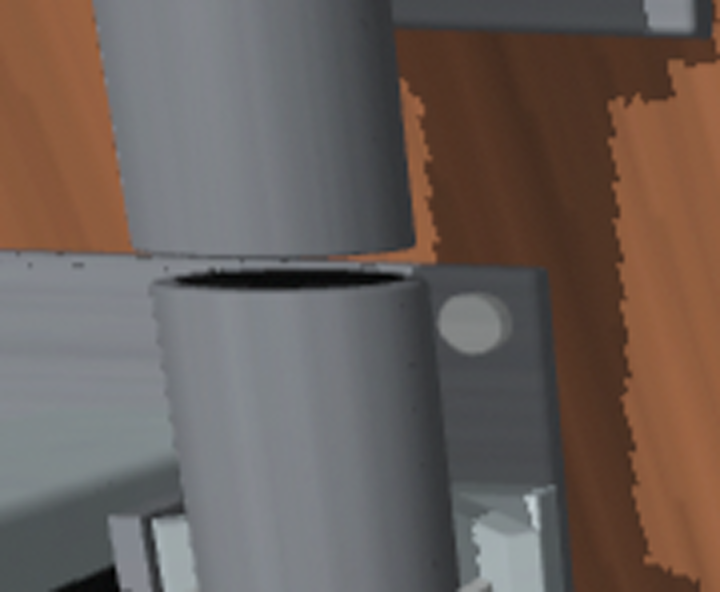

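```bash
python3 - <<'E'
from hz import *
import hz,pickle
p=pickle.load(open("w13.pkl","rb"))
pts=dict(fL=[(45,98.1),(53.25,154.9)],fR=[(118,98.1),(123,154.9)],mL=[(59.25,171.1),(68.75,241.4)],mR=[(127.5,171.1),(133.75,241.4)])
# fit: x offset + angle of axis shared, z each
from scipy.optimize import least_squares
def res(v,full=False):
    x0,ang,zf,zm=v; A=np.radians(ang); hz.D=np.array([np.cos(A),np.sin(A),0]); hz.AX=np.array([.6477+x0,.0504])
    r=[]
    for k,l in pts.items():
        for u in l:
            z=zf if k[0]=='f' else zm; sd=1 if k[1]=='R' else -1
            s=brentq(lambda s:edge_pt(p,s,z,sd)[1]-u[1],-.25,.4); r.append(edge_pt(p,s,z,sd)[0]-u[0])
    return np.array(r)
o=least_squares(res,[0,79.2,.09,.085],x_scale=[1e-3,1,1e-3,1e-3]);print(o.x,o.fun.round(2))
J=o.jac;C=np.linalg.inv(J.T@J);print(np.sqrt(np.diag(C)), "d",o.x[2]-o.x[3], np.sqrt(C[2,2]+C[3,3]-2*C[2,3]))
E
```

```text
[-6.05541994e-03  7.73592998e+01  8.26280019e-02  7.84700094e-02] [ 0.04 -0.21  0.03  0.22 -0.    0.19 -0.15 -0.11]
[0.00183977 0.61672483 0.00288423 0.00294478] d 0.004157992554378501 0.001360069339172196
```

>>> {"method": "play_rows", "body": {"gripper": 0.5, "series": [{"tx": 0, "ty": 0, "tz": 0.05, "turn": 0}, {"tx": 0, "ty": 0, "tz": 0.05, "turn": 0}, {"tx": -0.046, "ty": -0.001, "tz": 0, "turn": 0}, {"tx": -0.046, "ty": -0.001, "tz": 0, "turn": 0}, {"tx": -0.046, "ty": -0.001, "tz": 0, "turn": 0}, {"tx": -0.046, "ty": -0.001, "tz": 0, "turn": 0}, {"tx": -0.046, "ty": -0.001, "tz": 0, "turn": 0}, {"tx": -0.046, "ty": -0.001, "tz": 0, "turn": 0}, {"tx": -0.046, "ty": -0.001, "tz": 0, "turn": 0}, {"tx": -0.046, "ty": -0.001, "tz": 0, "turn": 0}]}}

```text
time_s: 24.7
position: [0.5052, 0.0347, 0.346]
tcp_rot: [[0.984, -0.179, 0.004], [-0.179, -0.984, -0.001], [0.004, -0.0, -1.0]]
force: [-0.1, 0.1, -0.3]
opening: 0.499
```

>>> {"method": "play_rows", "body": {"series": [{"tx": 0, "ty": 0, "tz": 0, "turn": 0}, {"tx": 0, "ty": 0, "tz": 0, "turn": 0}, {"tx": 0, "ty": 0, "tz": 0, "turn": 0}, {"tx": 0, "ty": 0, "tz": 0, "turn": 0}, {"tx": 0, "ty": 0, "tz": 0, "turn": 0}]}}

```text
time_s: 25.2
position: [0.5073, 0.0347, 0.3441]
tcp_rot: [[0.984, -0.18, 0.001], [-0.18, -0.984, -0.0], [0.001, -0.0, -1.0]]
force: [-0.5, -1.0, -0.3]
opening: 0.501
```

```bash
python3 - <<'E'
from h import *
for i in range(3):
    p=vision.capture("wrist"); s=bot.read_state();print(s["time_s"],s["position"],s["opening"],s["joint_positions"].round(1))
cv2.imwrite("pics/w14.png",p["pixels"])
E
```

```text
25.25 [0.5070839  0.03471273 0.34390493] 0.49871428364887893 [-8.7 17.6 94.9 -0.  67.5  1.7]
25.3 [0.50687166 0.0347603  0.34378616] 0.5015354010893518 [-8.7 17.6 94.9  0.  67.5  1.7]
25.35 [0.50671056 0.03476932 0.3437492 ] 0.5025421215163507 [-8.7 17.6 94.9 -0.  67.5  1.7]
```

View pics/w14.png

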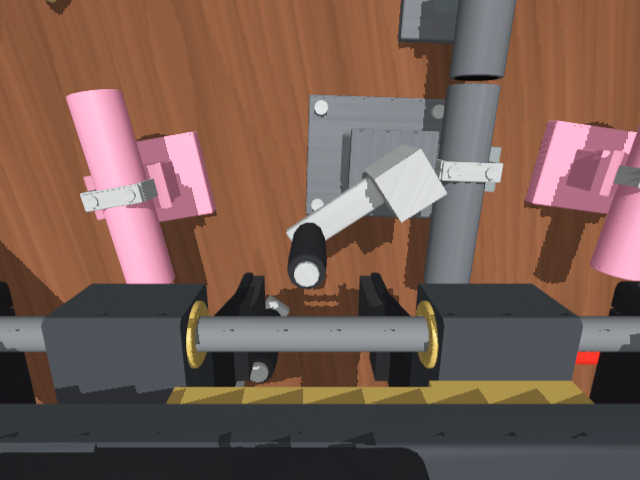

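```bash
python3 - <<'E'
from h import *
p=vision.capture("wrist"); s=bot.read_state();R=s["tcp_rot"];t=s["position"]
k=plane(p,(307,273),.241);print(k,(R.T@(k-t)*1e3).round(1),s["position"])
E
```

```text
[0.50480267 0.03551999 0.241     ] [ -1.8  -0.4 102.7] [0.5065677  0.03479312 0.34373766]
```

>>> {"method": "play_rows", "body": {"series": [{"tx": -0.002, "ty": 0, "tz": -0.03, "turn": 0}, {"tx": 0, "ty": 0, "tz": -0.03, "turn": 0}, {"tx": 0, "ty": 0, "tz": -0.03, "turn": 0}, {"tx": 0, "ty": 0, "tz": -0.019, "turn": 0}, {"tx": 0, "ty": 0, "tz": 0, "turn": 0}, {"tx": 0, "ty": 0, "tz": 0, "turn": 0}, {"tx": 0, "ty": 0, "tz": 0, "turn": 0}]}}

```text
time_s: 26.1
position: [0.5054, 0.0347, 0.2577]
tcp_rot: [[0.984, -0.18, 0.002], [-0.18, -0.984, -0.0], [0.002, -0.0, -1.0]]
force: [0.5, -0.7, -0.2]
opening: 0.501
```

>>> {"method": "play_rows", "body": {"gripper": 0, "series": [{"tx": 0, "ty": 0, "tz": 0, "turn": 0}, {"tx": 0, "ty": 0, "tz": 0, "turn": 0}, {"tx": 0, "ty": 0, "tz": 0, "turn": 0}, {"tx": 0, "ty": 0, "tz": 0, "turn": 0}, {"tx": 0, "ty": 0, "tz": 0, "turn": 0}, {"tx": 0, "ty": 0, "tz": 0, "turn": 0}]}}

```text
time_s: 26.7
position: [0.5048, 0.0347, 0.2572]
tcp_rot: [[0.984, -0.18, 0.001], [-0.18, -0.984, -0.0], [0.001, 0.0, -1.0]]
force: [-0.6, -0.9, 2.9]
opening: 0.246
```

>>> {"method": "play_rows", "body": {"series": [{"tx": -0.0063, "ty": 0.0236, "tz": 0, "turn": 0}, {"tx": 0, "ty": 0.0245, "tz": 0, "turn": 0}, {"tx": 0.0063, "ty": 0.0236, "tz": 0, "turn": 0}, {"tx": 0.0122, "ty": 0.0212, "tz": 0, "turn": 0}, {"tx": 0.0173, "ty": 0.0173, "tz": 0, "turn": 0}, {"tx": 0.0212, "ty": 0.0122, "tz": 0, "turn": 0}, {"tx": 0.0236, "ty": 0.0063, "tz": 0, "turn": 0}, {"tx": 0.0245, "ty": 0, "tz": 0, "turn": 0}, {"tx": 0.0236, "ty": -0.0063, "tz": 0, "turn": 0}, {"tx": 0, "ty": 0, "tz": 0, "turn": 0}]}}

```text
time_s: 27.7
position: [0.6055, 0.1332, 0.258]
tcp_rot: [[0.984, -0.18, 0.005], [-0.18, -0.984, 0.001], [0.005, -0.002, -1.0]]
force: [1.1, 2.6, 6.2]
opening: 0.248
```

```bash
python3 - <<'E'
from h import *
import pickle
for i in range(3):
    p=vision.capture("scene"); s=bot.read_state();print(s["time_s"],s["position"],s["force"])
n=p["pixels"];pickle.dump(p,open("s15.pkl","wb"))
v0,u0=221,290
cv2.imwrite(f"pics/v15.png",cv2.resize(n[v0:v0+120,u0:u0+160],None,fx=5,fy=5,interpolation=cv2.INTER_CUBIC))
E
```

```text
27.75 [0.60501293 0.13342125 0.25802799] [1.48481977 2.06440211 5.30459399]
27.8 [0.60473961 0.13350896 0.25808957] [1.73003368 1.89045497 5.08943806]
27.85 [0.60457451 0.13357234 0.25815132] [2.03420688 4.59908452 5.22321578]
```

View pics/v15.png

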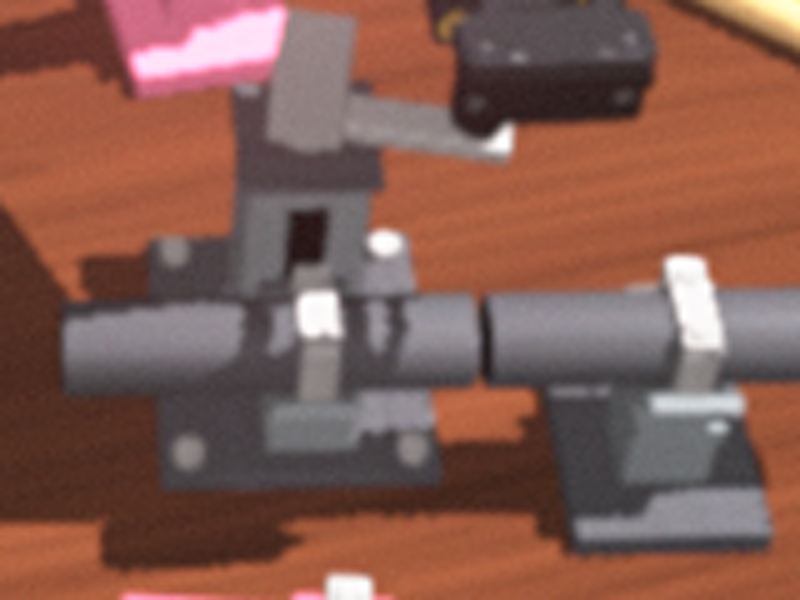

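>>> {"method": "play_rows", "body": {"gripper": 0.5, "series": [{"tx": 0, "ty": 0, "tz": 0, "turn": 0}, {"tx": 0, "ty": 0, "tz": 0, "turn": 0}, {"tx": 0, "ty": 0, "tz": 0, "turn": 0}, {"tx": 0, "ty": 0, "tz": 0, "turn": 0}, {"tx": 0, "ty": 0, "tz": 0, "turn": 0}, {"tx": 0, "ty": 0, "tz": 0.04, "turn": 0}, {"tx": 0, "ty": 0, "tz": 0.05, "turn": 0}, {"tx": 0, "ty": 0, "tz": 0.02, "turn": 0}]}}

```text
time_s: 28.65
position: [0.604, 0.1328, 0.3486]
tcp_rot: [[0.984, -0.18, 0.006], [-0.18, -0.984, 0.0], [0.006, -0.001, -1.0]]
force: [0.5, 0.5, 0.1]
opening: 0.499
```

>>> {"method": "play_rows", "body": {"series": [{"tx": 0.046, "ty": -0.022, "tz": 0, "turn": 0}, {"tx": 0.046, "ty": -0.022, "tz": 0, "turn": 0}, {"tx": 0.046, "ty": -0.022, "tz": 0, "turn": 0}, {"tx": 0.046, "ty": -0.022, "tz": 0, "turn": 0}, {"tx": 0.046, "ty": -0.022, "tz": -0.02, "turn": 0}, {"tx": 0, "ty": 0, "tz": -0.05, "turn": 0}, {"tx": 0, "ty": 0, "tz": -0.045, "turn": 0}, {"tx": 0, "ty": 0, "tz": 0, "turn": 0}, {"tx": 0, "ty": 0, "tz": 0, "turn": 0}, {"tx": 0, "ty": 0, "tz": 0, "turn": 0}]}}

```text
time_s: 29.65
position: [0.7879, 0.0448, 0.256]
tcp_rot: [[0.984, -0.18, 0.005], [-0.18, -0.984, -0.0], [0.005, -0.0, -1.0]]
force: [0.7, -0.0, 0.6]
opening: 0.5
```

```bash
python3 - <<'E'
from h import *
import pickle
p=vision.capture("wrist");cv2.imwrite("pics/w16.png",p["pixels"]); s=bot.read_state();print(s["time_s"],s["position"],s["force"],s["tcp_rot"][:2,0])
pickle.dump(p,open("w16.pkl","wb"))
n=p["pixels"];cv2.imwrite("pics/w16c.png",cv2.resize(n[60:260,0:180],None,fx=4,fy=3,interpolation=cv2.INTER_CUBIC))
p=vision.capture("scene");pickle.dump(p,open("s16.pkl","wb"))
E
```

```text
29.7 [0.78795165 0.0448568  0.2565022 ] [ 0.29783173  0.25801579 -0.68668951] [ 0.98366268 -0.17992355]
```

View pics/w16c.png

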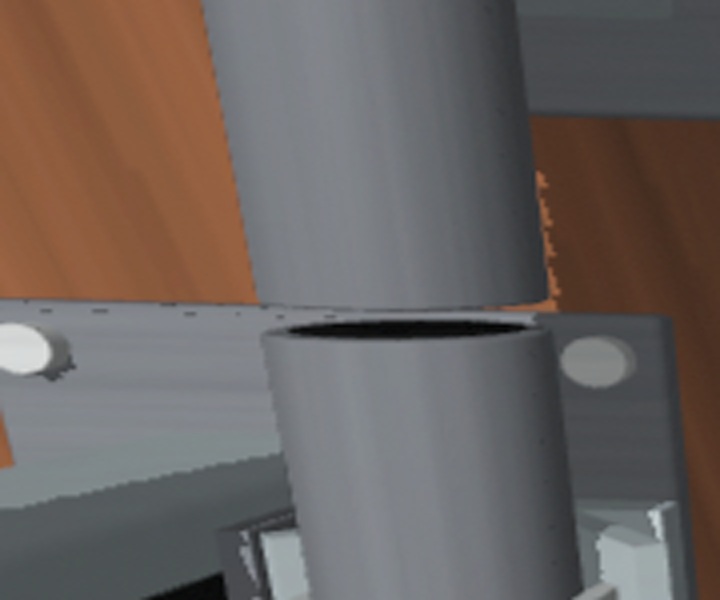

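```bash
cat > ed.py <<'E'
from hz import *
import hz
from scipy.optimize import least_squares
def edges(p,lines,w=4):
    im=cv2.GaussianBlur(p["pixels"],(1,5),0).astype(float); out={}
    for k,((x0,y0),(x1,y1)) in lines.items():
        P=[]
        for r in range(int(np.ceil(y0)),int(y1)+1):
            xc=x0+(x1-x0)*(r-y0)/(y1-y0); a=int(round(xc))-w; row=im[r,a:a+2*w+1]
            g=np.abs(np.diff(row,axis=0)).sum(1)
            i=g.argmax()
            if g[i]<12: continue
            lo,hi=max(0,i-1),min(len(g),i+2); x=a+.5+(g[lo:hi]*np.arange(lo,hi)).sum()/g[lo:hi].sum()
            P.append((x,r))
        P=np.array(P)
        for _ in range(4):
            c=np.polyfit(P[:,1],P[:,0],1); e=P[:,0]-np.polyval(c,P[:,1]); P=P[np.abs(e)<max(2*e.std(),.25)]
        print(k,len(P),"rms",e.std().round(2),c.round(3)); out[k]=(P,c)
    return out
def fit(p,E,angfix=None):
    def res(v):
        x0,ang,zf,zm=v
        if angfix: ang=angfix
        A=np.radians(ang); hz.D=np.array([np.cos(A),np.sin(A),0]); hz.AX=np.array([.6477+x0,.0504]); r=[]
        for k,(P,c) in E.items():
            z=zf if k[0]=='f' else zm; sd=1 if k[1]=='R' else -1
            for y in np.linspace(P[:,1].min(),P[:,1].max(),5):
                s=brentq(lambda s:edge_pt(p,s,z,sd)[1]-y,-.25,.4); r.append(edge_pt(p,s,z,sd)[0]-np.polyval(c,y))
        return np.array(r)
    o=least_squares(res,[0,78.,.085,.083],x_scale=[1e-3,1,1e-3,1e-3]);x=o.x
    print("fit x0,ang,zf,zm",x.round(4),"diff mm",((x[2]-x[3])*1e3).round(2),"rms",o.fun.std().round(2))
E
python3 - <<'E'
from ed import *
import pickle
p=pickle.load(open("w16.pkl","rb"))
h=dict(fL=((207,20),(255,290)),fR=((517,20),(547,290)),mL=((268,360),(305,560)),mR=((552,360),(578,560)))
L={k:[((x+.5)/4-.5,60+(y+.5)/3-.5) for x,y in v] for k,v in h.items()}
E=edges(p,L); g=166
for s in"LR": print(s,"offset at gap px (mov-fix)",np.polyval(E["m"+s][1],g)-np.polyval(E["f"+s][1],g))
fit(p,E);fit(p,E,79.2)
p=pickle.load(open("w13.pkl","rb"))
L=dict(fL=[(45,98.1),(53.25,154.9)],fR=[(118,98.1),(123,154.9)],mL=[(59.25,171.1),(68.75,241.4)],mR=[(127.5,171.1),(133.75,241.4)])
E=edges(p,L);g=163
for s in"LR": print(s,"offset",np.polyval(E["m"+s][1],g)-np.polyval(E["f"+s][1],g))
fit(p,E);fit(p,E,79.2)
E
```

```text
fL 90 rms 0.05 [ 0.141 41.373]
fR 74 rms 0.1 [8.80000e-02 1.23089e+02]
mL 59 rms 0.21 [ 0.151 38.327]
mR 60 rms 0.05 [8.80000e-02 1.22811e+02]
L offset at gap px (mov-fix) -1.3293178285795904
R offset at gap px (mov-fix) -0.22519555216697995
fit x0,ang,zf,zm [-2.20000e-03  7.78208e+01  8.81000e-02  8.91000e-02] diff mm -1.02 rms 0.12
fit x0,ang,zf,zm [-6.000000e-04  2.203356e+02  8.650000e-02  9.040000e-02] diff mm -3.89 rms 0.71
fL 56 rms 0.07 [ 0.148 29.279]
fR 54 rms 0.05 [9.60000e-02 1.08595e+02]
mL 60 rms 0.21 [ 0.15  31.773]
mR 58 rms 0.21 [9.10000e-02 1.11995e+02]
L offset 2.855480963031553
R offset 2.500705170615234
fit x0,ang,zf,zm [-2.80000e-03  7.77882e+01  8.75000e-02  8.44000e-02] diff mm 3.11 rms 0.09
fit x0,ang,zf,zm [-1.300000e-03  2.201463e+02  8.590000e-02  8.520000e-02] diff mm 0.72 rms 0.57
```

```bash
python3 - <<'E'
import pickle,cv2
p=pickle.load(open("s16.pkl","rb"));n=p["pixels"]
cv2.imwrite("pics/s16c.png",cv2.resize(n[265:315,298:474],None,fx=4.5,fy=9,interpolation=cv2.INTER_CUBIC))
q=pickle.load(open("w16.pkl","rb"))["pixels"]
cv2.imwrite("pics/w16d.png",cv2.resize(q[120:240,50:150],None,fx=7,fy=5,interpolation=cv2.INTER_NEAREST))
E
```

```text
(no output)
```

View pics/s16c.png

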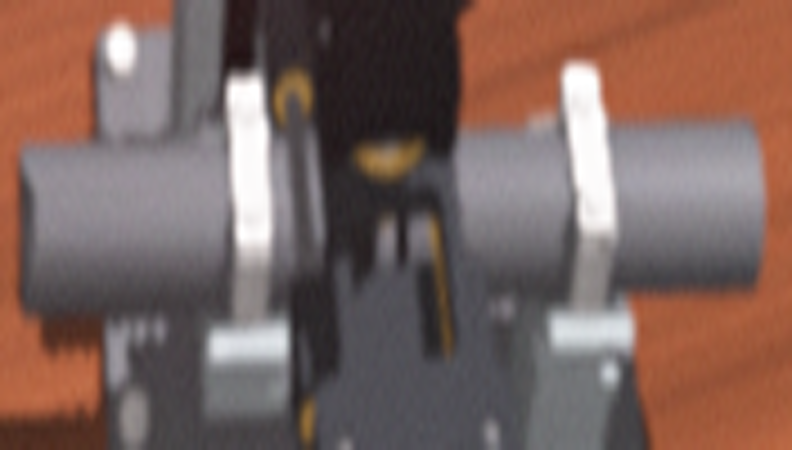

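View pics/w16d.png

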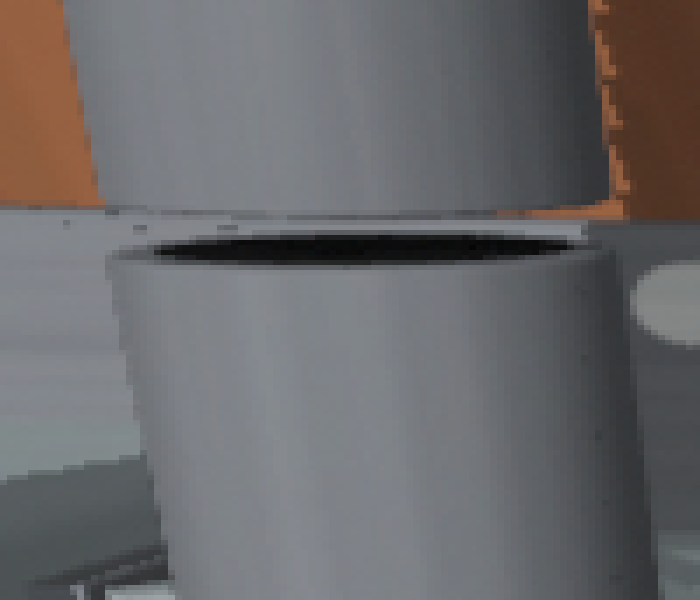

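```bash
python3 - <<'E'
import pickle,cv2,numpy as np
def edge(im,c0,c1,y0,y1,up):
    P=[]
    f=(im[:,:,2].astype(float)-im[:,:,0]) # wood high
    for c in range(c0,c1):
        pr=f[y0:y1,c]; 
        if not up: pr=pr[::-1]
        hi=pr[:3].mean(); lo=np.median(pr[-4:]); m=(hi+lo)/2
        k=np.where((pr[:-1]>=m)&(pr[1:]<m))[0]
        if len(k)==0 or hi-lo<20: continue
        k=k[0]; t=k+(pr[k]-m)/(pr[k]-pr[k+1]); P.append((c,y0+t if up else y1-1-t))
    P=np.array(P); return P
for n in("s11","s12","s15"):
    im=pickle.load(open(n+".pkl","rb"))["pixels"]
    U={}
    mv={"s11":283.5,"s12":281,"s15":280}[n]
    F=edge(im,392,420,272,288,True); M=edge(im,374,383,int(mv)-7,int(mv)+8,True)
    F2=edge(im,445,464,290,304,False)
    c=np.polyfit(F[:,0],F[:,1],1)
    print(n,"fix",c.round(4),np.polyval(c,383).round(2),"rms",(F[:,1]-np.polyval(c,F[:,0])).std().round(2),"mov",M[:,1].round(2).tolist(), "mean diff",(M[:,1]-np.polyval(c,M[:,0])).mean().round(2))
E
```

```text
s11 fix [-3.160000e-02  2.914063e+02] 279.29 rms 0.24 mov [282.2, 282.28, 282.31, 282.31, 282.32, 282.31, 282.37, 282.38, 282.4] mean diff 2.87
s12 fix [-3.220000e-02  2.916515e+02] 279.31 rms 0.24 mov [280.2, 280.21, 280.08, 280.0, 280.06, 280.05, 280.03, 280.02, 280.01] mean diff 0.6
s15 fix [-3.240000e-02  2.917101e+02] 279.31 rms 0.24 mov [279.07, 279.03, 279.05, 279.05, 279.05, 279.04, 279.1, 278.89, 278.83] mean diff -0.46
```

>>> {"method": "play_rows", "body": {"series": [{"tx": -0.012, "ty": 0.01, "tz": -0.012, "turn": 0}, {"tx": -0.012, "ty": 0.01, "tz": -0.012, "turn": 0}, {"tx": 0, "ty": 0, "tz": 0, "turn": 0}, {"tx": 0, "ty": 0, "tz": 0, "turn": 0}, {"tx": 0, "ty": 0, "tz": 0, "turn": 0}, {"tx": 0, "ty": 0, "tz": 0, "turn": 0}]}}

```text
time_s: 30.35
position: [0.7683, 0.0602, 0.2348]
tcp_rot: [[0.984, -0.181, 0.002], [-0.181, -0.984, -0.0], [0.002, -0.0, -1.0]]
force: [0.6, -0.1, 0.1]
opening: 0.499
```

```bash
python3 - <<'E'
from h import *
import pickle
p=vision.capture("wrist"); s=bot.read_state();print(s["time_s"],s["position"])
pickle.dump(p,open("w17.pkl","wb"))
n=p["pixels"];cv2.imwrite("pics/w17.png",n);cv2.imwrite("pics/w17c.png",cv2.resize(n[80:280,0:180],None,fx=4,fy=3,interpolation=cv2.INTER_NEAREST))
E
```

```text
30.4 [0.76810452 0.0602326  0.23447737]
```

View pics/w17c.png

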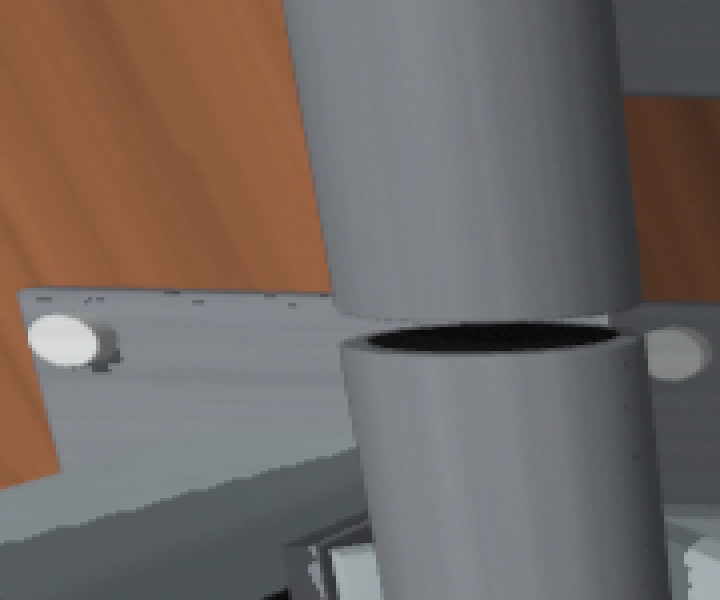

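```bash
python3 - <<'E'
from ed import *
import pickle
def go(n,h,oy,fx=4,fy=3,g=None,drop=()):
    p=pickle.load(open(n,"rb"))
    L={k:[((x+.5)/fx-.5,oy+(y+.5)/fy-.5) for x,y in v] for k,v in h.items()}
    E=edges(p,L)
    for s in"LR":
        c=E["f"+s][1]; P=E["m"+s][0]; print(s,"mov pts minus extrapolated fix, by thirds",[round(q.mean(),2) for q in np.array_split(P[:,0]-np.polyval(c,P[:,1]),3)])
    fit(p,E); fit(p,{k:E[k] for k in("fL","fR","mR")}); fit(p,{k:E[k] for k in("fL","fR","mL")})
go("w17.pkl",dict(fL=((286,5),(330,285)),fR=((612,5),(640,290)),mL=((344,360),(380,585)),mR=((645,360),(667,585))),80)
go("w16.pkl",dict(fL=((207,20),(255,290)),fR=((517,20),(547,290)),mL=((268,360),(305,560)),mR=((552,360),(578,560))),60)
E
```

```text
fL 93 rms 0.04 [ 0.131 59.526]
fR 94 rms 0.04 [7.60000e-02 1.46792e+02]
mL 74 rms 0.33 [ 0.137 57.294]
mR 73 rms 0.08 [7.50000e-02 1.46575e+02]
L mov pts minus extrapolated fix, by thirds [np.float64(-1.05), np.float64(-0.42), np.float64(-0.7)]
R mov pts minus extrapolated fix, by thirds [np.float64(-0.46), np.float64(-0.49), np.float64(-0.5)]
fit x0,ang,zf,zm [-1.90000e-03  7.77912e+01  8.87000e-02  8.95000e-02] diff mm -0.87 rms 0.07
fit x0,ang,zf,zm [-2.00000e-03  7.77327e+01  8.87000e-02  8.95000e-02] diff mm -0.74 rms 0.02
fit x0,ang,zf,zm [-1.70000e-03  7.78366e+01  8.87000e-02  8.97000e-02] diff mm -0.93 rms 0.07
fL 90 rms 0.05 [ 0.141 41.373]
fR 74 rms 0.1 [8.80000e-02 1.23089e+02]
mL 59 rms 0.21 [ 0.151 38.327]
mR 60 rms 0.05 [8.80000e-02 1.22811e+02]
L mov pts minus extrapolated fix, by thirds [np.float64(-1.09), np.float64(-0.85), np.float64(-0.61)]
R mov pts minus extrapolated fix, by thirds [np.float64(-0.22), np.float64(-0.21), np.float64(-0.2)]
fit x0,ang,zf,zm [-2.20000e-03  7.78208e+01  8.81000e-02  8.91000e-02] diff mm -1.02 rms 0.12
fit x0,ang,zf,zm [-2.70000e-03  7.76654e+01  8.78000e-02  8.83000e-02] diff mm -0.43 rms 0.02
fit x0,ang,zf,zm [-2.40000e-03  7.78116e+01  8.79000e-02  8.89000e-02] diff mm -1.07 rms 0.12
```

>>> {"method": "play_rows", "body": {"series": [{"tx": 0, "ty": 0, "tz": 0.05, "turn": 0}, {"tx": 0, "ty": 0, "tz": 0.05, "turn": 0}, {"tx": 0, "ty": 0, "tz": 0.037, "turn": 0}, {"tx": -0.041, "ty": 0.0183, "tz": 0, "turn": 0}, {"tx": -0.041, "ty": 0.0183, "tz": 0, "turn": 0}, {"tx": -0.041, "ty": 0.0183, "tz": 0, "turn": 0}, {"tx": -0.041, "ty": 0.0183, "tz": 0, "turn": 0}, {"tx": -0.041, "ty": 0.0183, "tz": 0, "turn": 0}, {"tx": 0, "ty": 0, "tz": 0, "turn": 0}]}}

```text
time_s: 31.3
position: [0.599, 0.1358, 0.3436]
tcp_rot: [[0.984, -0.178, -0.004], [-0.178, -0.984, 0.001], [-0.004, 0.0, -1.0]]
force: [1.2, 0.2, 0.5]
opening: 0.5
```

>>> {"method": "play_rows", "body": {"series": [{"tx": 0, "ty": 0, "tz": 0, "turn": 0}, {"tx": 0, "ty": 0, "tz": 0, "turn": 0}, {"tx": 0, "ty": 0, "tz": 0, "turn": 0}, {"tx": 0, "ty": 0, "tz": 0, "turn": 0}, {"tx": 0, "ty": 0, "tz": 0, "turn": 0}]}}

```text
time_s: 31.8
position: [0.604, 0.1335, 0.3429]
tcp_rot: [[0.983, -0.181, -0.0], [-0.181, -0.983, 0.0], [-0.0, 0.0, -1.0]]
force: [0.8, -0.1, 0.3]
opening: 0.497
```

```bash
python3 - <<'E'
from h import *
p=vision.capture("wrist"); s=bot.read_state();print(s["time_s"],s["position"],s["opening"])
n=p["pixels"];cv2.imwrite("pics/w18.png",n)
E
```

```text
31.85 [0.60380941 0.13360643 0.34290791] 0.501365529365073
```

View pics/w18.png

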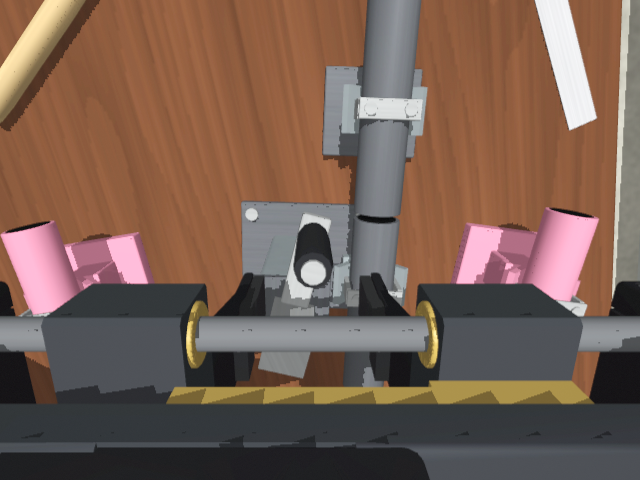

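>>> {"method": "play_rows", "body": {"series": [{"tx": 0, "ty": 0, "tz": -0.03, "turn": 0}, {"tx": 0, "ty": 0, "tz": -0.03, "turn": 0}, {"tx": 0, "ty": 0, "tz": -0.03, "turn": 0}, {"tx": 0, "ty": 0, "tz": -0.017, "turn": 0}, {"tx": 0, "ty": 0, "tz": 0, "turn": 0}, {"tx": 0, "ty": 0, "tz": 0, "turn": 0}, {"tx": 0, "ty": 0, "tz": 0, "turn": 0}]}}

```text
time_s: 32.55
position: [0.6043, 0.134, 0.259]
tcp_rot: [[0.984, -0.18, 0.003], [-0.18, -0.984, 0.0], [0.003, -0.001, -1.0]]
force: [-0.0, 0.6, 0.1]
opening: 0.5
```

>>> {"method": "play_rows", "body": {"gripper": 0, "series": [{"tx": 0, "ty": 0, "tz": 0, "turn": 0}, {"tx": 0, "ty": 0, "tz": 0, "turn": 0}, {"tx": 0, "ty": 0, "tz": 0, "turn": 0}, {"tx": 0, "ty": 0, "tz": 0, "turn": 0}, {"tx": 0, "ty": 0, "tz": 0, "turn": 0}, {"tx": 0, "ty": 0, "tz": 0, "turn": 0}]}}

```text
time_s: 33.15
position: [0.6036, 0.134, 0.2579]
tcp_rot: [[0.984, -0.18, 0.001], [-0.18, -0.984, 0.0], [0.001, -0.0, -1.0]]
force: [-0.5, 0.5, 0.1]
opening: 0.244
```

```bash
python3 - <<'E'
import numpy as np
a=67.
for b in(77,87,97,107,110):
    d=.075*np.array([np.cos(np.radians(b))-np.cos(np.radians(a)),np.sin(np.radians(b))-np.sin(np.radians(a))])/.8
    print(b,d.round(4)); a=b
E
```

```text
77 [-0.0155  0.005 ]
87 [-0.0162  0.0023]
97 [-0.0163 -0.0006]
107 [-0.016  -0.0034]
110 [-0.0047 -0.0016]
```

>>> {"method": "play_rows", "body": {"series": [{"tx": -0.0155, "ty": 0.005, "tz": 0, "turn": 0}, {"tx": 0, "ty": 0, "tz": 0, "turn": 0}]}}

```text
time_s: 33.35
position: [0.5893, 0.1387, 0.2577]
tcp_rot: [[0.984, -0.18, -0.001], [-0.18, -0.984, 0.001], [-0.002, -0.0, -1.0]]
force: [0.2, 1.3, 1.8]
opening: 0.242
```

>>> {"method": "play_rows", "body": {"series": [{"tx": -0.0162, "ty": 0.0023, "tz": 0, "turn": 0}, {"tx": 0, "ty": 0, "tz": 0, "turn": 0}]}}

```text
time_s: 33.55
position: [0.5768, 0.1403, 0.2578]
tcp_rot: [[0.984, -0.179, -0.001], [-0.179, -0.984, 0.0], [-0.001, 0.0, -1.0]]
force: [0.5, 1.0, 1.7]
opening: 0.248
```

>>> {"method": "play_rows", "body": {"series": [{"tx": -0.0163, "ty": -0.0006, "tz": 0, "turn": 0}, {"tx": 0, "ty": 0, "tz": 0, "turn": 0}]}}

```text
time_s: 33.75
position: [0.5643, 0.1397, 0.2579]
tcp_rot: [[0.984, -0.18, -0.001], [-0.18, -0.984, 0.001], [-0.001, -0.001, -1.0]]
force: [0.1, 2.2, 2.3]
opening: 0.25
```

>>> {"method": "play_rows", "body": {"series": [{"tx": -0.016, "ty": -0.0034, "tz": 0, "turn": 0}, {"tx": 0, "ty": 0, "tz": 0, "turn": 0}, {"tx": 0, "ty": 0, "tz": 0, "turn": 0}, {"tx": 0, "ty": 0, "tz": 0, "turn": 0}]}}

```text
time_s: 34.15
position: [0.5522, 0.1371, 0.2578]
tcp_rot: [[0.984, -0.181, -0.001], [-0.181, -0.984, 0.001], [-0.001, -0.001, -1.0]]
force: [-2.2, 5.5, 4.6]
opening: 0.246
```

```bash
cat > sm.py <<'E'
import pickle,cv2,numpy as np,sys
def edge(im,c0,c1,y0,y1):
    P=[]; f=(im[:,:,2].astype(float)-im[:,:,0])
    for c in range(c0,c1):
        pr=f[y0:y1,c]; hi=pr[:3].mean(); lo=np.median(pr[-4:]); m=(hi+lo)/2
        k=np.where((pr[:-1]>=m)&(pr[1:]<m))[0]
        if len(k)==0 or hi-lo<20: continue
        k=k[0]; P.append((c,y0+k+(pr[k]-m)/(pr[k]-pr[k+1])))
    return np.array(P)
def run(p,mv=279):
    im=p["pixels"]; F=np.r_[edge(im,392,413,272,288),edge(im,440,464,271,287)]; M=edge(im,374,382,mv-7,mv+8)
    c=np.polyfit(F[:,0],F[:,1],1); print("fix",c.round(4),"rms",(F[:,1]-np.polyval(c,F[:,0])).std().round(2),"mov",M[:,1].round(2).tolist(),"diff px",(M[:,1]-np.polyval(c,M[:,0])).mean().round(2))
E
python3 - <<'E'
from h import *
import pickle,sm
for n,m in(("s11",282),("s12",280),("s15",279)): sm.run(pickle.load(open(n+".pkl","rb")),m)
p=vision.capture("scene"); s=bot.read_state();print(s["time_s"],s["position"],s["force"])
sm.run(p); p=vision.capture("scene"); sm.run(p)
n=p["pixels"];pickle.dump(p,open("s19.pkl","wb"))
cv2.imwrite(f"pics/v19.png",cv2.resize(n[221:341,290:450],None,fx=5,fy=5,interpolation=cv2.INTER_CUBIC))
E
```

```text
fix [-1.770000e-02  2.858783e+02] rms 0.08 mov [282.18, 282.26, 282.28, 282.27, 282.3, 282.29, 282.35, 282.35] diff px 3.11
fix [-1.770000e-02  2.858773e+02] rms 0.09 mov [280.19, 280.21, 280.08, 280.01, 280.05, 280.06, 280.03, 280.02] diff px 0.9
fix [-1.760000e-02  2.858409e+02] rms 0.08 mov [279.07, 279.04, 279.07, 279.07, 279.07, 279.04, 279.12, 278.92] diff px -0.13
34.2 [0.55222072 0.1371575  0.25774067] [-1.8576324   5.12198855  4.85879448]
fix [-1.780000e-02  2.858908e+02] rms 0.09 mov [279.21, 279.33, 279.28, 279.2, 279.17, 279.1, 279.11, 279.01] diff px -0.01
fix [-1.770000e-02  2.858705e+02] rms 0.09 mov [279.23, 279.29, 279.28, 279.24, 279.16, 279.14, 279.14, 279.03] diff px 0.0
```

View pics/v19.png

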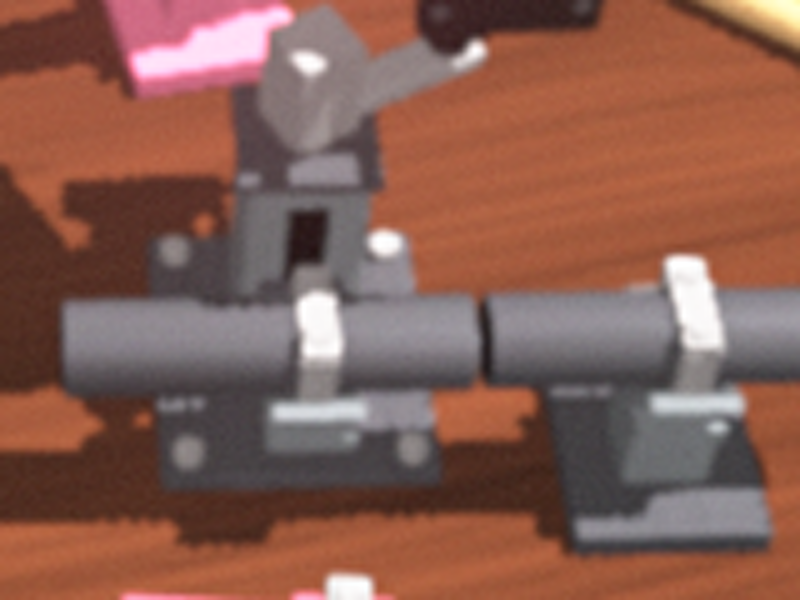

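>>> {"method": "play_rows", "body": {"gripper": 0.5, "series": [{"tx": 0, "ty": 0, "tz": 0, "turn": 0}, {"tx": 0, "ty": 0, "tz": 0, "turn": 0}, {"tx": 0, "ty": 0, "tz": 0, "turn": 0}, {"tx": 0, "ty": 0, "tz": 0, "turn": 0}, {"tx": 0, "ty": 0, "tz": 0, "turn": 0}, {"tx": 0, "ty": 0, "tz": 0.04, "turn": 0}, {"tx": 0, "ty": 0, "tz": 0.05, "turn": 0}, {"tx": 0, "ty": 0, "tz": 0.02, "turn": 0}]}}

```text
time_s: 35.05
position: [0.5537, 0.1365, 0.3492]
tcp_rot: [[0.984, -0.18, 0.006], [-0.18, -0.984, 0.0], [0.006, -0.001, -1.0]]
force: [0.5, -0.0, -0.1]
opening: 0.502
```

>>> {"method": "play_rows", "body": {"series": [{"tx": 0.0455, "ty": -0.016, "tz": 0, "turn": 0}, {"tx": 0.0455, "ty": -0.016, "tz": 0, "turn": 0}, {"tx": 0.0455, "ty": -0.016, "tz": 0, "turn": 0}, {"tx": 0.0455, "ty": -0.016, "tz": 0, "turn": 0}, {"tx": 0.0455, "ty": -0.016, "tz": 0, "turn": 0}, {"tx": 0.0455, "ty": -0.016, "tz": -0.02, "turn": 0}, {"tx": 0, "ty": 0, "tz": -0.05, "turn": 0}, {"tx": 0, "ty": 0, "tz": -0.05, "turn": 0}, {"tx": 0, "ty": 0, "tz": -0.017, "turn": 0}, {"tx": 0, "ty": 0, "tz": 0, "turn": 0}]}}

```text
time_s: 36.05
position: [0.769, 0.0598, 0.2324]
tcp_rot: [[0.984, -0.18, -0.007], [-0.18, -0.984, 0.0], [-0.007, 0.001, -1.0]]
force: [0.1, 0.5, -0.1]
opening: 0.501
```

>>> {"method": "play_rows", "body": {"series": [{"tx": 0, "ty": 0, "tz": 0, "turn": 0}, {"tx": 0, "ty": 0, "tz": 0, "turn": 0}, {"tx": 0, "ty": 0, "tz": 0, "turn": 0}, {"tx": 0, "ty": 0, "tz": 0, "turn": 0}, {"tx": 0, "ty": 0, "tz": 0, "turn": 0}]}}

```text
time_s: 36.55
position: [0.7708, 0.0598, 0.2371]
tcp_rot: [[0.984, -0.18, 0.002], [-0.18, -0.984, -0.0], [0.002, -0.0, -1.0]]
force: [0.3, 0.2, -1.1]
opening: 0.5
```

```bash
python3 - <<'E'
from ed import *
import pickle
p=vision.capture("wrist"); s=bot.read_state();print(s["time_s"],s["position"])
pickle.dump(p,open("w20.pkl","wb"))
n=p["pixels"];cv2.imwrite("pics/w20c.png",cv2.resize(n[80:280,0:180],None,fx=4,fy=3,interpolation=cv2.INTER_NEAREST))
E
```

```text
36.6 [0.77069251 0.05981897 0.23678419]
```

View pics/w20c.png

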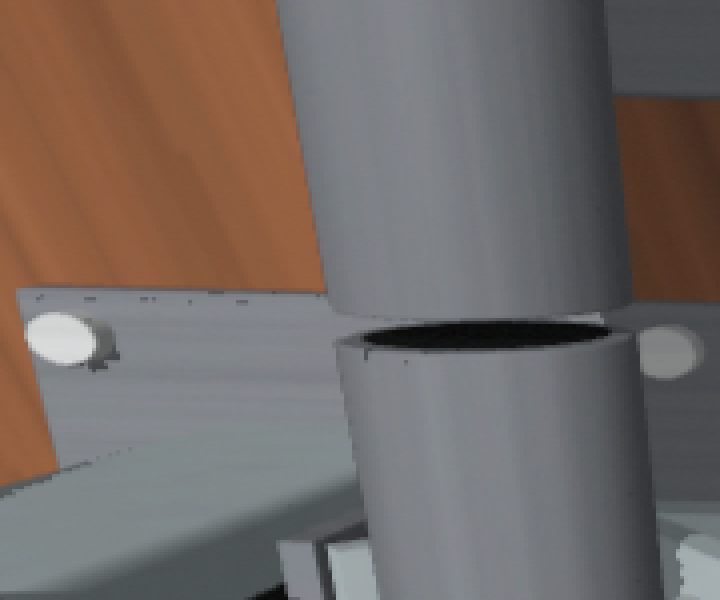

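```bash
python3 - <<'E'
from ed import *
import pickle
def go(n,h,oy,fx=4,fy=3):
    p=pickle.load(open(n,"rb"))
    L={k:[((x+.5)/fx-.5,oy+(y+.5)/fy-.5) for x,y in v] for k,v in h.items()}
    E=edges(p,L)
    for s in"LR":
        c=E["f"+s][1]; P=E["m"+s][0]; print(s,[round(q.mean(),2) for q in np.array_split(P[:,0]-np.polyval(c,P[:,1]),3)])
    fit(p,E); fit(p,{k:E[k] for k in("fL","fR","mR")}); fit(p,{k:E[k] for k in("fL","fR","mL")})
go("w20.pkl",dict(fL=((279,5),(324,285)),fR=((604,5),(632,290)),mL=((339,360),(378,585)),mR=((637,360),(661,585))),80)
E
```

```text
fL 93 rms 0.04 [ 0.131 57.878]
fR 95 rms 0.05 [7.60000e-02 1.44437e+02]
mL 67 rms 0.25 [ 0.136 56.46 ]
mR 73 rms 0.08 [7.50000e-02 1.44659e+02]
L [np.float64(-0.45), np.float64(-0.31), np.float64(-0.23)]
R [np.float64(-0.03), np.float64(-0.1), np.float64(-0.11)]
fit x0,ang,zf,zm [-1.80000e-03  7.77851e+01  8.88000e-02  8.92000e-02] diff mm -0.39 rms 0.06
fit x0,ang,zf,zm [-2.10000e-03  7.77113e+01  8.86000e-02  8.87000e-02] diff mm -0.08 rms 0.02
fit x0,ang,zf,zm [-1.90000e-03  7.77987e+01  8.87000e-02  8.91000e-02] diff mm -0.45 rms 0.06
```

>>> {"method": "play_rows", "body": {"series": [{"tx": 0, "ty": 0, "tz": 0.05, "turn": 0}, {"tx": 0, "ty": 0, "tz": 0.05, "turn": 0}, {"tx": 0, "ty": -0.05, "tz": 0.04, "turn": 0}, {"tx": 0, "ty": -0.05, "tz": 0, "turn": 0}, {"tx": 0, "ty": -0.05, "tz": 0, "turn": 0}, {"tx": 0, "ty": -0.05, "tz": 0, "turn": 0}, {"tx": 0, "ty": 0, "tz": 0, "turn": 0}, {"tx": 0, "ty": 0, "tz": 0, "turn": 0}, {"tx": 0, "ty": 0, "tz": 0, "turn": 0}, {"tx": 0, "ty": 0, "tz": 0, "turn": 0}]}}

```text
time_s: 37.6
position: [0.7707, -0.0974, 0.3473]
tcp_rot: [[0.984, -0.178, -0.0], [-0.178, -0.984, 0.0], [-0.0, -0.0, -1.0]]
force: [-0.3, -0.4, 0.2]
opening: 0.497
```

```bash
python3 - <<'E'
from h import *
import sm
p=vision.capture("scene"); s=bot.read_state();print(s["time_s"],s["position"],s["force"]); cv2.imwrite("pics/s21.png",p["pixels"])
sm.run(p)
# predicted boss top corner rows if seated
C=np.array([.5752,.0636]);print(proj(p,[[*C,.208],[*C,.158]]))
cv2.imwrite("pics/s21c.png",cv2.resize(p["pixels"][200:320,290:450],None,fx=5,fy=5,interpolation=cv2.INTER_CUBIC))
E
```

```text
37.65 [ 0.77070001 -0.09742245  0.34733408] [0.28051476 0.35823601 0.54804327]
fix [-1.77000e-02  2.85879e+02] rms 0.09 mov [279.24, 279.32, 279.27, 279.22, 279.13, 279.1, 279.09, 279.05] diff px -0.01
[[352.45184733 229.07046404]
 [350.92215904 245.34786544]]
```

View pics/s21.png

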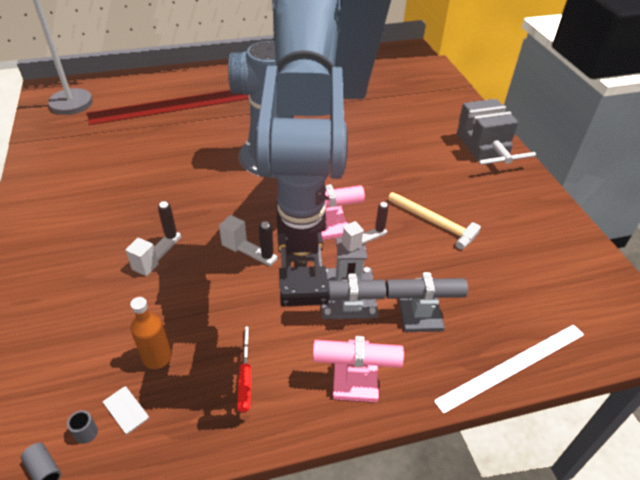

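View pics/s21c.png

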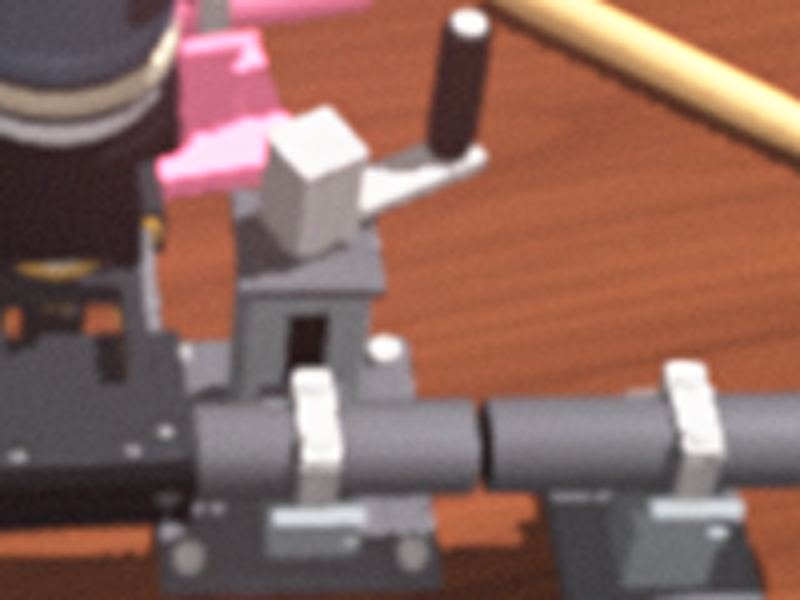

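The boss top centre is at (353.6, 228.6), against (352.5, 229.1) predicted for a fully seated crank. The pipes run in one line and the bystanders haven't moved, so I'm handing in.

```bash
python3 -c "
from rig import bot
print(bot.hand_in())"
```

```text
the job is handed in; nothing more can be done
None
```

I fitted the smallest crank (32 mm boss) fully onto the jack's shaft, wound the jack until the two dark pipes were level, then let go and moved the arm clear. I handed in at 37.7 s of the 72 s allowed, and no verdict was reported.

- **Fit:** The crank slid down with no resistance and touched at the collar height, with its underside at about 158 mm. I pressed with only about 10 N. In the last picture the boss top is within about 1 pixel of where a seated crank should be.
- **Winding:** I wound about 2.75 turns by the knob. The pipe then measured 0.4–1 mm too high, so I backed it off slightly. The highest force reading between moves was under 25 N.
- **Last height checks:** The scene camera showed -0.01 pixel, so no measurable height error. The wrist camera put the moving pipe 0.1 to 0.45 mm high, depending on which edge was used. The two views differ by a few tenths of a millimetre, which I judged close enough.
- **Rest of the scene:** By eye, the hammer, screwdriver, bottle, pink stands and other two cranks are where they were at the start.

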